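# Level the three-screw stand by touch and set the staining tray on it

## Robot

A 7-joint arm with a two-finger parallel gripper is mounted at the origin on the work surface. World frame = base frame: x ahead of the robot, y to its left, z up, the work surface at z = 0. Lengths are in m, angles in rad, forces in N, time in s.
With the tool pointing down it reaches from about 0.4 to 0.85 m from the base axis. Payload 4.5 kg.
Tool frame: the origin (TCP) lies midway between the tips of the shut fingers; the grasp point (between the pads) lies 19 mm behind it; z points along the fingers, y is the line along which they close (so a half turn about z gives the same grasp; the last joint's range is limited). The gripper opens to 88 mm and grips with 3 to 60 N. Pads are 18 mm wide; open, the fingers measure 123 mm over their backs; the gripper's body (75 mm by 187 mm) begins 45 mm behind the grasp point.
Start: joints at [1.331, 0.689, -0.195, 1.565, 0.157, 0.902, -0.215], TCP at [0.169, -0.602, 0.239] pointing down, gripper open.
Joint ranges: [-3.01, 3.01], [-0.46, 2.08], [-1.47, 1.51], [0.13, 2.56], [-1, 4.14], [0.04, 2.09], [-2.66, 2.66]. Speed limits (rad/s): [2.57, 2.57, 3.14, 3.14, 3.14, 3.14, 3.14].

## Interface

Orientations are given as a unit quaternion [x, y, z, w].
In Python, from plant import r gives the robot as it stands.
- The arm moves only by the tool carry_out, never from a script. Its argument "plan" is a list of rows, each an object with "rot": the turn, a rotation vector about the tool's x, y, z in rad, a list of three; "xyz": the shift along the tool's x, y, z in m, a list of three; "grip": the closure in counts, from 0 (fully open) to 255 (shut). In form: [{"rot": [wx, wy, wz], "xyz": [dx, dy, dz], "grip": grip}, ...]. A call has 1 to 8 rows; each row is the pose to reach, as a shift and turn from the pose commanded when the call began, along the tool's axes at that moment; what a row does not reach only later rows make up. A row lasts 1/12 s, in which the tool goes at most 41.7 mm and 7.16 degrees, less where a joint would pass 70% of its speed; a pose out of reach is approached as far as the arm can. A call with a gripper value outside its range is refused whole. The fingers move at their own pace and stop on an object; "squeeze" is the grip in N (left out, the last holds). Time passes only in rows, so rows that repeat a pose let the fingers close. It gives the time, the measured TCP pose, the force, the opening and the grip force at its end, in the units of the state.
- r.get_state(): the state, without advancing time (a new reading comes with each control period).
- r.snapshot(name): name is "scene" or "side" or "wrist"; returns the picture (480x640x3 uint8, red, green, blue); there is no depth.
- r.camera_params(name): a dict with "fx", "fy", "cx", "cy" (pixels), "distortion" ([k1, k2, p1, p2, k3] as OpenCV has them; the pictures are not rectified), "position" and "attitude" of the camera in the world; the wrist camera has in their place "hand_eye" (4x4, takes a point from camera to tool coordinates, whose origin is the TCP and whose axes are the flange's). Camera axes: x right, y down, z forward; pixel columns grow to the right and rows downward; lengths in m; the calibration is good to about 2 mm. A picture is of the moment at which its call begins: read the wrist's pose just before it. camera_params takes no time and is no camera call.
- r.finish_job(): hands the job in; it is judged then, once.
The state is a dict: "clock": time; "q": joint angles; "qd": joint speeds; "joint_torque": joint torques, N m; "tool_pos": TCP position; "eef_rot": TCP orientation; "contact_force": force on the tool from outside, world axes, zero at the start; "moment": the same for the moment, N m; "opening": opening from 0.0 (shut) to 1.0 (fully open); "finger_force": force on a finger pad.
Only numpy, scipy, OpenCV 4.12 (cv2) and the standard library are available. Lean on these libraries where they do the work, as an engineer would, in place of code of your own. Each camera call takes 0.05 s, during which the arm holds its last target. There are 200 camera calls.

## Task

One of the three levelling screws on the stand has been left too high: take the touch probe from its holder, feel the tops of the screws gently with it to find the high one, and turn that screw's knob down until its top is level with the other two, which are right and stay as they are. Put the probe back upright in its holder and set the staining tray down gently and squarely on the three screws, centred and level; carry it level all the way, and never leave it standing on the screws while they are out of level. Do not push the probe's stylus to the end of its travel, and leave the other things where they are.

Things in the scene. Friction and masses are not known exactly. Their poses are not given: they have to be found in the camera images.
- stand_top (a point): Middle of the three screws of the levelling stand, 60 mm above the bench (the right height of the screw tops). The stand is an aluminium plate 170 (x) x 150 mm, its top 12 mm above the bench, fixed down; three upright levelling screws stand on it. z up. The tray belongs centred here, tray x along this x, either way round.
- seat_1 (a point): Right place for the top of the first screw, 60 mm above the bench: a flat steel disc 20 mm across, 4 mm thick, on a 10 mm stem. A fixed point of the stand, it does not show the true height: two of the three discs are within 0.25 mm of it, the third (any) is 2.4 to 3.6 mm too high.
- seat_2 (a point): The same for the second screw, 90 mm from seat_1. Under every disc, on its axis, is its ribbed black knob, 32 mm across, from 20 to 38 mm above the bench (it stays at that height). Clockwise seen from above lowers the disc, 10 mm a full turn (1.59 mm per radian); anticlockwise raises it.
- seat_3 (a point): The same for the third screw, 96 mm from the other two. All knobs are stiff (0.06 N m), stay where they are left and have about a full turn of travel each way; the discs themselves do not turn.
- probe_grip (a point): Centre of the touch probe's square handle (16 x 16 mm, 54 mm tall, x and y square to its faces, z up). The probe, 110 g, stands in its holder, stylus down. Below this point: a 27 mm wide collar whose underside (33 mm down) rests on the holder's rim, a 16 mm nose to 55 mm down, and a thin stylus whose 6 mm ball ends 95 mm down.
- stylus (a joint): How far the probe's sprung stylus is pushed in, in m: 0 free, 0.006 end of travel. It takes 0.5 N to start it, then 0.6 N per mm.
- stylus_tip (a point): The lowest point of the stylus ball of the touch probe.
- holder_mouth (a point): Centre of the rim of the probe holder, an upright aluminium tube (29 mm outside, 20 mm bore) on a 68 mm round foot, fixed to the bench; the rim is 75 mm above the bench. With the probe home, probe_grip is 33 mm above this point.
- tray_grip (a point): Centre of the carrying bar of the slide-staining tray, 70 mm above the tray's flat underside. The tray is grey, 130 (x) x 120 mm (y), rim 14 mm high, with glass slides, about 0.3 kg, standing on the bench; it takes no more than 15 N on a screw. The steel bar runs along the tray's y, 8 mm thick in x, 12 mm tall, 108 mm long between its end posts. z up.
Things that resemble listed ones, but are neither listed nor needed, are in the scene too. Of the things shaped like the part that bears stand_top, the aluminium one is meant.

How it is judged:
On the way:
1. the probe's stylus has been pressed on top of a levelling screw (value of joint stylus above 0.0004 m and (distance between stylus_tip and seat_1 below 0.012 m or distance between stylus_tip and seat_2 below 0.012 m or distance between stylus_tip and seat_3 below 0.012 m)), for 0.1 s.
At the end, for the whole second after the job is handed in: The tray rests on the three screws, level within 0.012 rad, centred within 12 mm, square within 0.12 rad, its underside within 1.5 mm of the height of the right screws; the probe stands home in its holder, within 6 mm of its axis and 3 mm of its height, upright within 0.12 rad (angle between tray_grip's own z axis and vertical below 0.012 rad and horizontal distance between tray_grip and stand_top below 0.012 m and angle between the x axis of tray_grip and the x axis of stand_top, either way round below 0.12 rad and z of tray_grip in the frame of stand_top between 0.0685 and 0.0715 m and horizontal distance between probe_grip and holder_mouth below 0.006 m and z of probe_grip in the frame of holder_mouth between 0.03 and 0.036 m and angle between probe_grip's own z axis and vertical below 0.12 rad and linear speed of tray below 0.01 m/s); the robot touches nothing.
It fails at once if the stylus was pushed to the end of its travel (past 5.5 mm) (value of joint stylus above 0.0055 m).
It fails at once if the tray was left standing on the screws out of level (horizontal distance between tray_grip and stand_top below 0.05 m and contact force between the fingers and tray below 0.05 N and angle between tray_grip's own z axis and vertical above 0.022 rad).
It fails at once if the tray was pressed down on a screw with over 15 N (contact force between tray and jack_a above 15 N or contact force between tray and jack_b above 15 N or contact force between tray and jack_c above 15 N).
It fails at once if the tray was tilted by more than 0.3 rad (angle between tray_grip's own z axis and vertical above 0.3 rad).
It fails at once if a bystander was moved more than 20 mm or tipped (distance of any of tube_rack, tip_box_open, tip_box_shut, marker_pen, stain_jar, spray_bottle, tube_stand from where it was at the start of the episode above 0.02 m or angle between any of spray_bottle, stain_jar's own z axis and vertical above 0.4 rad).
It also fails if it takes over 70 s, if anything falls off the work surface, if the arm or the gripper's body presses on something with over 40 N, if the wrist force passes 120 N, or if a joint passes its speed limit or range.

## Working session

There is one attempt and no reset: what is moved stays moved. The work goes in short steps, Python scripts to look and compute and a tool call to move; the robot and the scene stay as the last step left them, time stands still between calls to the robot, and variables do not carry over. Pictures are saved under pics/ and viewed, at most 10 in all, crops included, and the job is handed in when it is done.

Besides the shell and the picture viewer there is one more tool, called after "Request:" as name(argument=value, ...) on one line, values as JSON. carry_out: Moves the arm, as the interface text tells. Its arguments: {"type":"object","properties":{"plan":{"type":"array"},"squeeze":{"type":"number"}},"required":["plan"]}

```bash
ls; mkdir -p pics
python3 - <<'E'
from plant import r
import cv2,numpy as np
np.set_printoptions(precision=4,suppress=True)
print(r.get_state())
for n in ["scene","side","wrist"]:
    print(n,r.camera_params(n)); cv2.imwrite(f"pics/{n}0.png",r.snapshot(n)[:,:,::-1])
E
```

```text
pics
{'clock': 0.0, 'q': array([ 1.3308,  0.69  , -0.1945,  1.5664,  0.1573,  0.9025, -0.2151]), 'qd': array([-0.    , -0.0003, -0.0004,  0.0009,  0.0025, -0.0009, -0.0007]), 'joint_torque': array([  0.0001, -52.7563,  -1.2666, -15.3428,  -0.0526,   0.0065,
         0.0002]), 'tool_pos': array([ 0.1688, -0.6011,  0.2379]), 'eef_rot': array([ 0.9906,  0.1365, -0.0002, -0.0009]), 'contact_force': array([0.171 , 0.1482, 1.3883]), 'moment': array([ 0.0333, -0.0083,  0.0077]), 'finger_force': 0.0, 'opening': 0.997014359883802}
scene {'fx': 613.6172222787905, 'fy': 613.6172222787905, 'cx': 328.67679832150935, 'cy': 241.58477664443757, 'distortion': array([-0.2102,  0.    ,  0.    ,  0.    ,  0.    ]), 'position': array([ 0.974 , -0.4885,  0.9255]), 'attitude': array([ 0.8536,  0.3803, -0.152 , -0.322 ])}
side {'fx': 498.05767635068895, 'fy': 498.05767635068895, 'cx': 323.04888755127917, 'cy': 236.1214009698665, 'distortion': array([-0.1145,  0.    ,  0.    ,  0.    ,  0.    ]), 'position': array([0.2639, 0.5477, 0.8232]), 'attitude': array([-0.1236,  0.9344, -0.3316,  0.0395])}
wrist {'fx': 431.30880865814515, 'fy': 431.30880865814515, 'cx': 316.5393930024731, 'cy': 234.39845586416084, 'distortion': array([-0.0254,  0.    ,  0.    ,  0.    ,  0.    ]), 'hand_eye': array([[ 0.0001, -0.9601, -0.2797,  0.0729],
       [ 1.    , -0.    ,  0.0004,  0.0002],
       [-0.0004, -0.2797,  0.9601, -0.1456],
       [ 0.    ,  0.    ,  0.    ,  1.    ]])}
```

View pics/scene0.png

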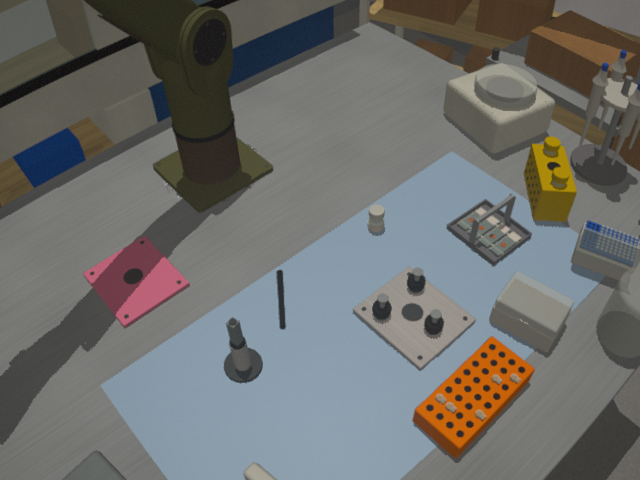

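View pics/side0.png

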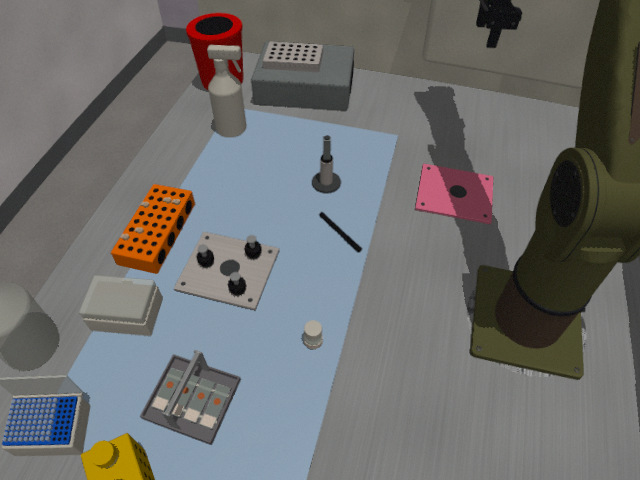

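The scene view shows the stand at about (413,314), its screws near (382,300), (417,274) and (434,316), the probe at (235,325)–(243,365), and the tray at (488,230). In the side view the stand is at (228,270), the probe at (327,160) and the tray at (190,395). I'll enlarge the relevant areas.

```bash
cat > h.py <<'E'
import numpy as np,cv2
from scipy.spatial.transform import Rotation as R
np.set_printoptions(precision=4,suppress=True)
from plant import r
def ray(n,uv,pose=None):
    c=r.camera_params(n); K=np.array([[c['fx'],0,c['cx']],[0,c['fy'],c['cy']],[0,0,1]])
    p=cv2.undistortPoints(np.array([[uv]],float),K,np.array(c['distortion']))[0,0]
    d=np.array([p[0],p[1],1.])
    if n=='wrist':
        H=np.array(c['hand_eye']); s=pose or r.get_state(); M=R.from_quat(s['eef_rot']).as_matrix()
        o=np.array(s['tool_pos'])+M@H[:3,3]; d=M@H[:3,:3]@d
    else: o=np.array(c['position']); d=R.from_quat(c['attitude']).as_matrix()@d
    return o,d/np.linalg.norm(d)
def plane(n,uv,z,pose=None):
    o,d=ray(n,uv,pose); return o+d*(z-o[2])/d[2]
def tri(*rays):
    A=sum(np.eye(3)-np.outer(d,d) for o,d in rays); b=sum((np.eye(3)-np.outer(d,d))@o for o,d in rays)
    return np.linalg.solve(A,b)
E
python3 - <<'E'
from h import *
# sanity and crops
a=cv2.imread('pics/scene0.png');b=cv2.imread('pics/side0.png')
def c(im,x,y,w,h,s): return cv2.resize(im[y:y+h,x:x+w],(int(w*s),int(h*s)),interpolation=cv2.INTER_CUBIC)
m=np.zeros((600,800,3),np.uint8)
for im,x,y,w,h,X,Y,s in [(a,350,260,130,110,0,0,3),(b,170,225,120,90,400,0,3.3),(a,440,185,100,85,0,335,3),(b,135,345,110,100,310,335,2.6),(a,215,310,55,75,600,335,3),(b,305,130,45,68,600+0,335,3)][:5]+[(b,310,130,40,68,770-80+0,335,2.7)]:
    t=c(im,x,y,w,h,s); t=t[:600-Y,:800-X]; m[Y:Y+t.shape[0],X:X+t.shape[1]]=t
cv2.imwrite('pics/m1.png',m)
for n,uv in [('scene',(413,314)),('side',(230,268))]: print(plane(n,uv,.012))
E
```

```text
[0.5909 0.0386 0.012 ]
[0.5848 0.039  0.012 ]
```

View pics/m1.png

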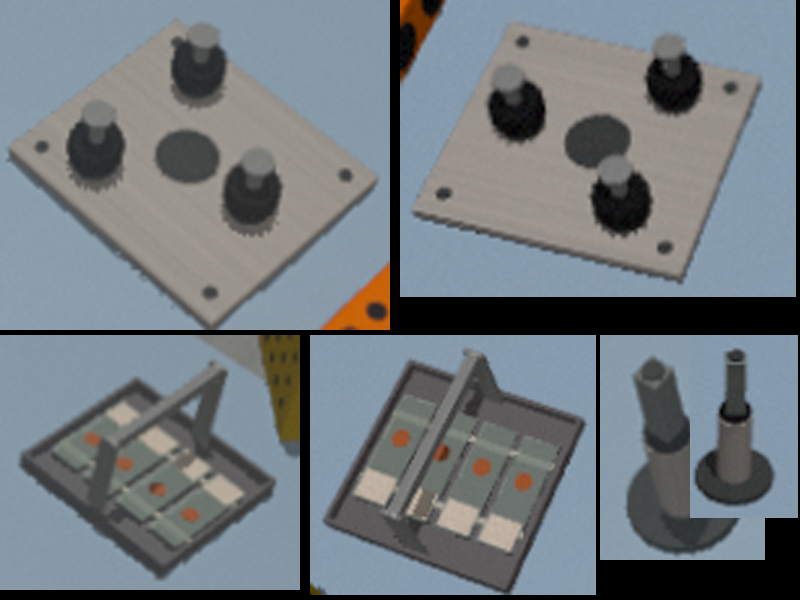

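The crops show the three grey discs, the plate corners, the ends of the tray bar and the square top of the probe handle. I'll triangulate those now.

Run:
```python
from h import *
S=[(382.7,297.7),(417.7,272),(436,313.3)];D=[(202.7,248.6),(251.8,239.2),(235.5,276.2)]
for i,s in enumerate(S): print('S',i,plane('scene',s,.06),plane('side',D[i],.06),[tri(ray('scene',s),ray('side',d)) for d in D])
print('corners',[plane('scene',u,.012) for u in [(353.3,309.3),(409.3,266.7),(475.7,320.3),(420.7,366)]])
for s,d in [((475,220.7),(169.6,414.2)),((512.7,195.7),(198.5,352.7))]:
    print('bar',plane('scene',s,.076),[plane('side',d,.076)])
print('probe',plane('scene',(233.7,319),.135),plane('side',(327,137.4),.135),tri(ray('scene',(233.7,319)),ray('side',(327,137.4))))
```

```text
S 0 [ 0.5511 -0.0029  0.06  ] [0.6343 0.0402 0.06  ] [array([0.5935, 0.0183, 0.0716]), array([ 0.5506, -0.0048,  0.0619]), array([0.5479, 0.0384, 0.0111])]
S 1 [0.5531 0.0848 0.06  ] [ 0.55   -0.0071  0.06  ] [array([0.5937, 0.0625, 0.1111]), array([0.5534, 0.0415, 0.1068]), array([0.551 , 0.0844, 0.0591])]
S 2 [0.6371 0.0412 0.06  ] [0.5491 0.0838 0.06  ] [array([0.6357, 0.0407, 0.0596]), array([0.5929, 0.0182, 0.0591]), array([0.5926, 0.0627, 0.0025])]
corners [array([ 0.5101, -0.034 ,  0.012 ]), array([0.5098, 0.1143, 0.012 ]), array([0.6783, 0.1122, 0.012 ]), array([ 0.6747, -0.0303,  0.012 ])]
bar [0.5498 0.2496 0.076 ] [array([0.5496, 0.3605, 0.076 ])]
bar [0.5577 0.3624 0.076 ] [array([0.5474, 0.2524, 0.076 ])]
probe [ 0.4608 -0.2469  0.135 ] [ 0.4634 -0.2565  0.135 ] [ 0.4628 -0.2491  0.1403]
```

Request:
carry_out(plan=[{"rot": [0,0,0],"xyz": [0.275,-0.188,-0.01],"grip": 0},{"rot": [0,0,0],"xyz": [0.275,-0.188,-0.01],"grip": 0},{"rot": [0,0,0],"xyz": [0.275,-0.188,-0.01],"grip": 0},{"rot": [0,0,0],"xyz": [0.275,-0.188,-0.01],"grip": 0},{"rot": [0,0,0],"xyz": [0.275,-0.188,-0.01],"grip": 0},{"rot": [0,0,0],"xyz": [0.275,-0.188,-0.01],"grip": 0},{"rot": [0,0,0],"xyz": [0.275,-0.188,-0.01],"grip": 0},{"rot": [0,0,0],"xyz": [0.275,-0.188,-0.01],"grip": 0}])

```text
clock: 0.82
tool_pos: [0.3838, -0.3446, 0.2487]
eef_rot: [0.991, 0.136, -0.0, -0.0]
contact_force: [-0.2, 0.3, 1.0]
opening: 1.001
finger_force: 0.0
```

Request:
carry_out(plan=[{"rot": [0,0,0],"xyz": [0.102,-0.07,0],"grip": 0},{"rot": [0,0,0],"xyz": [0.102,-0.07,0],"grip": 0},{"rot": [0,0,0],"xyz": [0.102,-0.07,0],"grip": 0},{"rot": [0,0,0],"xyz": [0.102,-0.07,0],"grip": 0},{"rot": [0,0,0],"xyz": [0.102,-0.07,0],"grip": 0}])

```text
clock: 1.23
tool_pos: [0.464, -0.2484, 0.2486]
eef_rot: [0.99, 0.14, 0.0, -0.001]
contact_force: [-0.2, -1.9, 0.1]
opening: 1.0
finger_force: 0.0
```

Run:
```python
from h import *
s=r.get_state(); print(s['tool_pos'],s['eef_rot'],s['clock'],s['q'])
cv2.imwrite('pics/w1.png',r.snapshot('wrist')[:,:,::-1])
```

```text
[ 0.464  -0.2484  0.2486] [ 0.9902  0.1398  0.0004 -0.0005] 1.2333 [ 0.5067  0.5462 -0.1614  1.8513  0.1205  0.7533 -1.01  ]
```

View pics/w1.png

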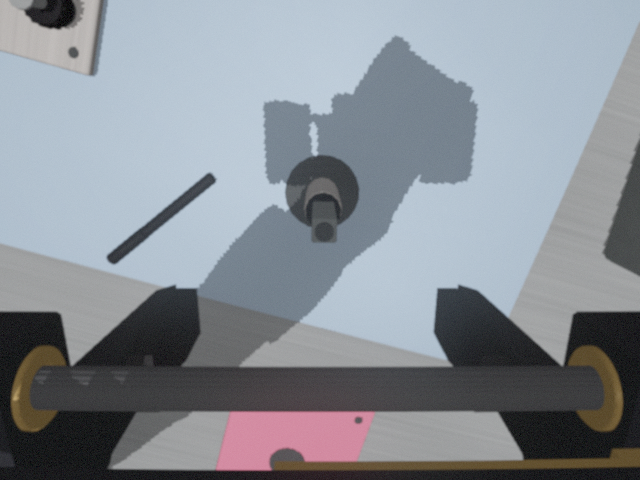

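The probe's handle top is at about (323,231), with its edges nearly parallel to the image axes. Next I'll measure its centre and edge direction.

Run:
```python
from h import *
im=cv2.imread('pics/w1.png'); g=im[:,:,::-1].astype(int)
sub=cv2.resize(im[205:255,295:355],None,fx=10,fy=10,interpolation=cv2.INTER_CUBIC); cv2.imwrite('pics/w1c.png',sub)
print(plane('wrist',(323.5,231),.135),plane('wrist',(322,191),.005))
m=((g[:,:,2]-g[:,:,0])<25)&(g.sum(2)<300)
for y in range(206,248,3): 
    x=np.where(m[y,290:360])[0]+290; print(y,x.min() if len(x) else 0,x.max() if len(x) else 0,g[y,323])
```

```text
[ 0.4631 -0.2554  0.135 ] [ 0.4643 -0.2558  0.005 ]
206 290 355 [80 82 83]
209 290 354 [79 81 84]
212 291 352 [78 81 82]
215 294 349 [78 81 82]
218 297 347 [81 87 87]
221 300 343 [85 89 90]
224 306 338 [59 65 66]
227 312 335 [64 68 70]
230 312 335 [68 70 73]
233 312 335 [64 70 71]
236 312 335 [66 70 75]
239 312 335 [58 63 70]
242 0 0 [ 97 105 114]
245 0 0 [114 129 139]
```

View pics/w1c.png

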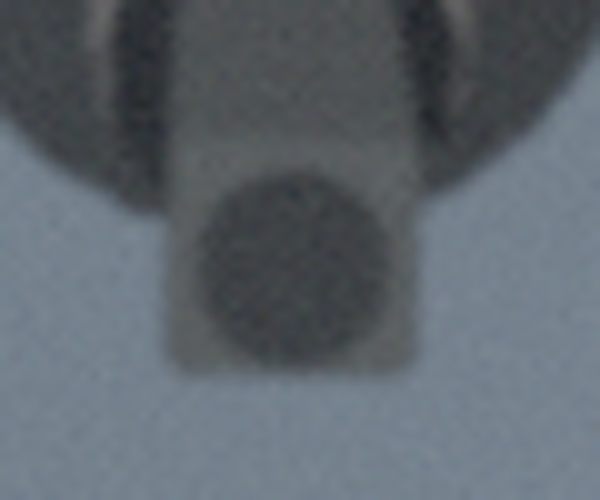

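Request:
carry_out(plan=[{"rot": [0,0,0],"xyz": [-0.0025,0.0067,0.04],"grip": 0},{"rot": [0,0,0],"xyz": [-0.0025,0.0067,0.08],"grip": 0},{"rot": [0,0,0],"xyz": [-0.0025,0.0067,0.115],"grip": 0},{"rot": [0,0,0],"xyz": [-0.0025,0.0067,0.14],"grip": 0},{"rot": [0,0,0],"xyz": [-0.0025,0.0067,0.157],"grip": 0},{"rot": [0,0,0],"xyz": [-0.0025,0.0067,0.157],"grip": 0},{"rot": [0,0,0],"xyz": [-0.0025,0.0067,0.157],"grip": 140},{"rot": [0,0,0],"xyz": [-0.0025,0.0067,0.157],"grip": 170}], squeeze=20)

```text
clock: 1.95
tool_pos: [0.4615, -0.26, 0.0927]
eef_rot: [0.991, 0.135, 0.0, 0.001]
contact_force: [-0.2, 0.4, -0.4]
opening: 0.877
finger_force: 0.0
```

Request:
carry_out(plan=[{"rot": [0,0,0],"xyz": [0,0,0],"grip": 255},{"rot": [0,0,0],"xyz": [0,0,0],"grip": 255},{"rot": [0,0,0],"xyz": [0,0,0],"grip": 255},{"rot": [0,0,0],"xyz": [0,0,0],"grip": 255},{"rot": [0,0,0],"xyz": [0,0,0],"grip": 255},{"rot": [0,0,0],"xyz": [0,0,0],"grip": 255}])

```text
clock: 2.45
tool_pos: [0.4617, -0.2585, 0.0919]
eef_rot: [0.991, 0.137, 0.0, 0.0]
contact_force: [0.3, 1.1, -0.4]
opening: 0.42
finger_force: 0.0
```

```bash
python3 -c "
from h import *
s=r.get_state(); print({k:s[k] for k in ['tool_pos','eef_rot','contact_force','moment','opening','finger_force','q']})"
```

```text
{'tool_pos': array([ 0.4617, -0.2585,  0.0919]), 'eef_rot': array([0.9906, 0.1366, 0.0001, 0.0001]), 'contact_force': array([ 0.2842,  1.0978, -0.3672]), 'moment': array([ 0.021 , -0.0372, -0.0135]), 'opening': 0.42010618849459225, 'finger_force': 0.0, 'q': array([ 0.4815,  0.7979, -0.0968,  1.9739,  0.1888,  0.3779, -1.0587])}
```

Request:
carry_out(plan=[{"rot": [0,0,0],"xyz": [0.002,-0.002,0],"grip": 200},{"rot": [0,0,0],"xyz": [0.002,-0.002,0],"grip": 255},{"rot": [0,0,0],"xyz": [0.002,-0.002,0],"grip": 255},{"rot": [0,0,0],"xyz": [0.002,-0.002,0],"grip": 255},{"rot": [0,0,0],"xyz": [0.002,-0.002,0],"grip": 255},{"rot": [0,0,0],"xyz": [0.002,-0.002,0],"grip": 255}])

```text
clock: 2.95
tool_pos: [0.4629, -0.2552, 0.0916]
eef_rot: [0.991, 0.137, -0.0, -0.001]
contact_force: [-0.9, 3.9, 0.2]
opening: 0.178
finger_force: 20.0
```

```bash
python3 -c "
from h import *
s=r.get_state(); print({k:s[k] for k in ['tool_pos','eef_rot','contact_force','moment','opening','finger_force','q']})"
```

```text
{'tool_pos': array([ 0.4629, -0.2552,  0.0916]), 'eef_rot': array([ 0.9906,  0.1368, -0.0002, -0.0005]), 'contact_force': array([-0.8638,  3.8569,  0.2495]), 'moment': array([ 0.7213,  0.0474, -0.0095]), 'opening': 0.178458266098466, 'finger_force': 19.95737345307134, 'q': array([ 0.4755,  0.7983, -0.097 ,  1.9745,  0.1869,  0.378 , -1.0626])}
```

Request:
carry_out(plan=[{"rot": [0,0,0],"xyz": [0,0,-0.02],"grip": 255},{"rot": [0,0,0],"xyz": [0,0,-0.055],"grip": 255},{"rot": [0,0,0],"xyz": [0,0,-0.085],"grip": 255},{"rot": [0,0,0],"xyz": [0,0,-0.085],"grip": 255},{"rot": [0,0,0],"xyz": [0.022,-0.032,-0.085],"grip": 255},{"rot": [0,0,0],"xyz": [0.044,-0.063,-0.085],"grip": 255},{"rot": [0,0,0],"xyz": [0.066,-0.095,-0.085],"grip": 255},{"rot": [0,0,0],"xyz": [0.088,-0.126,-0.085],"grip": 255}])

```text
clock: 3.62
tool_pos: [0.5138, -0.1101, 0.1763]
eef_rot: [0.991, 0.136, -0.0, 0.0]
contact_force: [0.8, 0.0, -1.2]
opening: 0.181
finger_force: 20.0
```

Request:
carry_out(plan=[{"rot": [0,0,0],"xyz": [0.022,-0.032,0],"grip": 255},{"rot": [0,0,0],"xyz": [0.044,-0.063,0],"grip": 255},{"rot": [0,0,0],"xyz": [0.064,-0.092,0],"grip": 255},{"rot": [0,0,0],"xyz": [0.064,-0.092,0],"grip": 255},{"rot": [0,0,0],"xyz": [0.064,-0.092,0],"grip": 255},{"rot": [0,0,0],"xyz": [0.064,-0.092,0],"grip": 255}])

```text
clock: 4.12
tool_pos: [0.5499, -0.0062, 0.1761]
eef_rot: [0.991, 0.136, -0.001, 0.001]
contact_force: [-0.4, -1.4, -0.3]
opening: 0.179
finger_force: 20.0
```

```bash
cat >> h.py <<'E'
def sense(n=10,name='wrist'):
    L=[]
    for i in range(n):
        im=r.snapshot(name); s=r.get_state(); L.append(np.r_[s['tool_pos'],s['contact_force'],s['moment'],s['joint_torque'][[1,3,5]]])
    L=np.array(L); print('mean',L.mean(0)); print('std',L.std(0)); print(s['clock'],s['eef_rot'],s['q']); return im
E
python3 - <<'E'
from h import *
cv2.imwrite('pics/w2.png',sense(8)[:,:,::-1])
E
```

```text
mean [  0.55    -0.0068   0.1766   0.3165   0.0173  -1.2941   0.0177   0.0032
  -0.0175 -48.785  -11.6503  -0.081 ]
std [0.0002 0.0006 0.0002 0.5558 0.526  0.6585 0.0204 0.0259 0.0291 0.0439
 0.0619 0.0132]
4.5167 [0.9907 0.1359 0.     0.0001] [-0.0272  0.6754 -0.0763  1.8588  0.0837  0.6104 -1.4537]
```

View pics/w2.png

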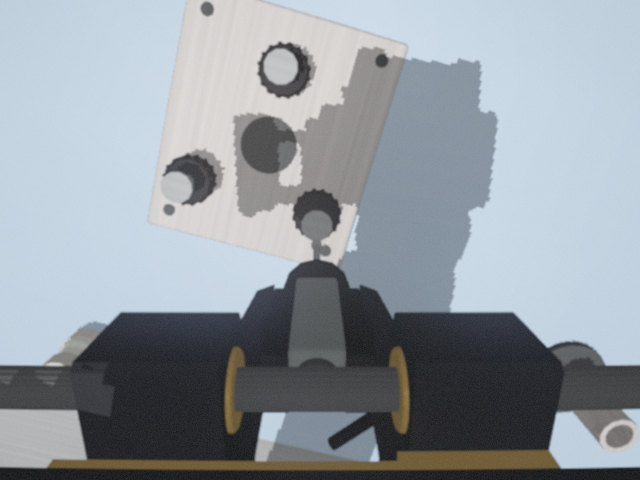

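Run:
```python
from h import *
for p in [(316,223),(281,67),(177,187)]: print(plane('wrist',p,.06),plane('wrist',p,.063))
print('plate',[plane('wrist',p,.012) for p in [(268,145),(207,9),(381,61),(169,210)]])
print('edge',[plane('wrist',p,.012) for p in [(150,221),(188,0),(408,45)]])
print('tip', np.array(r.get_state()['tool_pos']))
```

```text
[ 0.5541 -0.0048  0.06  ] [ 0.5548 -0.0046  0.063 ]
[0.6374 0.0392 0.06  ] [0.6372 0.0389 0.063 ]
[0.5531 0.0837 0.06  ] [0.5539 0.0829 0.063 ]
plate [array([0.5877, 0.0399, 0.012 ]), array([0.6624, 0.0996, 0.012 ]), array([ 0.6624, -0.02  ,  0.012 ]), array([0.5222, 0.0992, 0.012 ])]
edge [array([0.5101, 0.1114, 0.012 ]), array([0.6644, 0.1127, 0.012 ]), array([ 0.6769, -0.0343,  0.012 ])]
tip [ 0.5503 -0.0059  0.1767]
```

Request:
carry_out(plan=[{"rot": [0,0,0],"xyz": [0.0025,-0.0014,0.02],"grip": 255},{"rot": [0,0,0],"xyz": [0.0025,-0.0014,0.03],"grip": 255},{"rot": [0,0,0],"xyz": [0.0025,-0.0014,0.03],"grip": 255},{"rot": [0,0,0],"xyz": [0.0025,-0.0014,0.03],"grip": 255}])

```text
clock: 4.85
tool_pos: [0.5517, -0.0033, 0.1462]
eef_rot: [0.991, 0.136, -0.001, 0.0]
contact_force: [0.2, 0.3, -0.5]
opening: 0.18
finger_force: 20.0
```

```bash
python3 -c "
from h import *
sense(6)"
```

```text
mean [  0.5527  -0.0032   0.1472  -0.0918  -0.1036  -1.1387   0.0155   0.0122
   0.022  -49.6093 -10.4443  -0.0647]
std [0.0002 0.     0.0002 0.4293 0.4946 0.6431 0.0229 0.0291 0.0207 0.2255
 0.0946 0.0099]
5.15 [0.9906 0.1365 0.0005 0.0001] [-0.0357  0.7234 -0.0706  1.8752  0.0904  0.5451 -1.4629]
```

Request:
carry_out(plan=[{"rot": [0,0,0],"xyz": [0,0,0.004],"grip": 255},{"rot": [0,0,0],"xyz": [0,0,0.007],"grip": 255},{"rot": [0,0,0],"xyz": [0,0,0.0085],"grip": 255},{"rot": [0,0,0],"xyz": [0,0,0.0085],"grip": 255},{"rot": [0,0,0],"xyz": [0,0,0.0085],"grip": 255}])

```text
clock: 5.57
tool_pos: [0.5528, -0.0031, 0.1383]
eef_rot: [0.991, 0.136, 0.0, 0.0]
contact_force: [0.8, -0.6, 1.2]
opening: 0.178
finger_force: 20.0
```

```bash
python3 -c "
from h import *
cv2.imwrite('pics/pA.png',sense(8,'side')[:,:,::-1])"
```

```text
mean [  0.5527  -0.003    0.1384   0.5357   0.0746   1.0736  -0.0292  -0.2055
   0.0039 -48.7968  -9.3455   0.1918]
std [0.     0.     0.     0.4378 0.4598 0.487  0.0354 0.0401 0.0153 0.0192
 0.0766 0.0462]
5.9667 [0.9906 0.1365 0.0003 0.    ] [-0.0369  0.7377 -0.0687  1.881   0.0923  0.5254 -1.4647]
```

Request:
carry_out(plan=[{"rot": [0,0,0],"xyz": [0,0,-0.015],"grip": 255},{"rot": [0,0,0],"xyz": [0.0075,-0.028,-0.015],"grip": 255},{"rot": [0,0,0],"xyz": [0.0155,-0.056,-0.015],"grip": 255},{"rot": [0,0,0],"xyz": [0.0235,-0.0838,-0.015],"grip": 255},{"rot": [0,0,0],"xyz": [0.0235,-0.0838,-0.0085],"grip": 255},{"rot": [0,0,0],"xyz": [0.0235,-0.0838,-0.0085],"grip": 255},{"rot": [0,0,0],"xyz": [0.0235,-0.0838,-0.0085],"grip": 255}])

```text
clock: 6.55
tool_pos: [0.5514, 0.0831, 0.1461]
eef_rot: [0.991, 0.136, -0.001, 0.001]
contact_force: [-0.5, -0.6, -0.8]
opening: 0.179
finger_force: 20.0
```

```bash
python3 -c "
from h import *
sense(6)"
```

```text
mean [  0.5523   0.0824   0.1467  -0.067   -0.3976  -1.2671   0.0061   0.0048
   0.0057 -50.2688 -10.6923  -0.0712]
std [0.0003 0.0003 0.0002 0.6131 0.4731 0.6002 0.0344 0.0358 0.0188 0.0817
 0.0126 0.005 ]
6.85 [0.9908 0.1357 0.0001 0.0002] [-0.2025  0.73   -0.0492  1.8575  0.0632  0.5556 -1.5916]
```

Request:
carry_out(plan=[{"rot": [0,0,0],"xyz": [0,0,0.004],"grip": 255},{"rot": [0,0,0],"xyz": [0,0,0.007],"grip": 255},{"rot": [0,0,0],"xyz": [0,0,0.0085],"grip": 255},{"rot": [0,0,0],"xyz": [0,0,0.0085],"grip": 255},{"rot": [0,0,0],"xyz": [0,0,0.0085],"grip": 255}])

```text
clock: 7.27
tool_pos: [0.5523, 0.0838, 0.1381]
eef_rot: [0.991, 0.136, -0.0, 0.0]
contact_force: [-0.9, 0.5, -0.4]
opening: 0.18
finger_force: 20.0
```

```bash
python3 -c "
from h import *
cv2.imwrite('pics/pB.png',sense(8,'side')[:,:,::-1])"
```

```text
mean [  0.5523   0.0839   0.1382  -0.3647  -0.3289  -0.6245  -0.1159   0.0609
   0.0049 -50.3843 -10.4834  -0.197 ]
std [0.     0.     0.     0.6416 0.4902 0.5832 0.0221 0.0263 0.0302 0.0572
 0.0136 0.004 ]
7.6667 [0.9906 0.1365 0.     0.    ] [-0.2045  0.7436 -0.0487  1.863   0.0647  0.5364 -1.593 ]
```

Request:
carry_out(plan=[{"rot": [0,0,0],"xyz": [0,0,-0.015],"grip": 255},{"rot": [0,0,0],"xyz": [0.023,0.022,-0.015],"grip": 255},{"rot": [0,0,0],"xyz": [0.046,0.043,-0.015],"grip": 255},{"rot": [0,0,0],"xyz": [0.0695,0.0648,-0.015],"grip": 255},{"rot": [0,0,0],"xyz": [0.0695,0.0648,-0.0085],"grip": 255},{"rot": [0,0,0],"xyz": [0.0695,0.0648,-0.0085],"grip": 255},{"rot": [0,0,0],"xyz": [0.0695,0.0648,-0.0085],"grip": 255}])

```text
clock: 8.25
tool_pos: [0.6356, 0.0409, 0.1459]
eef_rot: [0.991, 0.137, -0.001, -0.0]
contact_force: [-0.5, -0.2, 0.1]
opening: 0.179
finger_force: 20.0
```

```bash
python3 -c "
from h import *
sense(6)"
```

```text
mean [  0.6359   0.0414   0.1468  -0.1858  -0.1741  -1.0267   0.0464   0.0251
  -0.0134 -56.4061 -13.3879  -0.0744]
std [0.0003 0.0002 0.0003 0.4856 0.3469 0.5825 0.025  0.0367 0.0167 0.1323
 0.0735 0.008 ]
8.55 [ 0.9906  0.137  -0.     -0.0001] [-0.1017  0.8144 -0.0644  1.6094  0.0708  0.7201 -1.4951]
```

Request:
carry_out(plan=[{"rot": [0,0,0],"xyz": [0,0,0.004],"grip": 255},{"rot": [0,0,0],"xyz": [0,0,0.007],"grip": 255},{"rot": [0,0,0],"xyz": [0,0,0.0085],"grip": 255},{"rot": [0,0,0],"xyz": [0,0,0.0085],"grip": 255},{"rot": [0,0,0],"xyz": [0,0,0.0085],"grip": 255}])

```text
clock: 8.97
tool_pos: [0.6366, 0.0404, 0.1381]
eef_rot: [0.991, 0.136, -0.0, -0.0]
contact_force: [-0.3, -0.1, -0.8]
opening: 0.179
finger_force: 20.0
```

```bash
python3 -c "
from h import *
cv2.imwrite('pics/pC.png',sense(8,'side')[:,:,::-1])"
```

```text
mean [  0.6368   0.0404   0.1382  -0.6914   0.1157  -0.4037   0.0509   0.1001
   0.0003 -56.6258 -13.2273  -0.2043]
std [0.0001 0.     0.     0.3717 0.529  0.5702 0.0284 0.0262 0.0225 0.0664
 0.006  0.0155]
9.3667 [ 0.9906  0.1365 -0.      0.0001] [-0.1013  0.8267 -0.0633  1.6138  0.0722  0.7034 -1.4963]
```

Request:
carry_out(plan=[{"rot": [0,0,0],"xyz": [0,0,-0.015],"grip": 255},{"rot": [0,0,0],"xyz": [-0.03,0.006,-0.015],"grip": 255},{"rot": [0,0,0],"xyz": [-0.062,0.013,-0.015],"grip": 255},{"rot": [0,0,0],"xyz": [-0.0926,0.0191,-0.015],"grip": 255},{"rot": [0,0,0],"xyz": [-0.0926,0.0191,-0.0085],"grip": 255},{"rot": [0,0,0],"xyz": [-0.0926,0.0191,-0.003],"grip": 255},{"rot": [0,0,0],"xyz": [-0.0926,0.0191,0],"grip": 255},{"rot": [0,0,0],"xyz": [-0.0926,0.0191,0],"grip": 255}])

```text
clock: 10.03
tool_pos: [0.5536, -0.0028, 0.1377]
eef_rot: [0.991, 0.137, 0.0, 0.0]
contact_force: [-1.6, -1.3, 1.4]
opening: 0.178
finger_force: 20.0
```

```bash
python3 -c "
from h import *
r.snapshot('side');r.snapshot('side')
cv2.imwrite('pics/pA2.png',sense(20,'side')[:,:,::-1])"
```

```text
mean [  0.5533  -0.0029   0.1383  -0.0527  -0.7329   0.9745  -0.2178   0.0436
  -0.0092 -49.0656  -9.9483  -0.1634]
std [0.0001 0.0001 0.     0.6654 0.4772 0.4343 0.0572 0.1286 0.0236 0.107
 0.3372 0.1921]
11.1333 [0.9906 0.1365 0.0003 0.    ] [-0.0377  0.7382 -0.0675  1.8797  0.0905  0.526  -1.4629]
```

Request:
carry_out(plan=[{"rot": [0,0,0],"xyz": [0,0,-0.02],"grip": 255},{"rot": [0,0,0],"xyz": [0,0,-0.0385],"grip": 255},{"rot": [0,0,0],"xyz": [-0.022,0.031,-0.0385],"grip": 255},{"rot": [0,0,0],"xyz": [-0.044,0.062,-0.0385],"grip": 255},{"rot": [0,0,0],"xyz": [-0.066,0.093,-0.0385],"grip": 255},{"rot": [0,0,0],"xyz": [-0.088,0.124,-0.0385],"grip": 255},{"rot": [0,0,0],"xyz": [-0.11,0.155,-0.0385],"grip": 255},{"rot": [0,0,0],"xyz": [-0.132,0.186,-0.0385],"grip": 255}])

```text
clock: 11.8
tool_pos: [0.4748, -0.2189, 0.1764]
eef_rot: [0.991, 0.137, -0.0, -0.0]
contact_force: [0.1, -0.3, -1.8]
opening: 0.181
finger_force: 20.0
```

Request:
carry_out(plan=[{"rot": [0,0,0],"xyz": [-0.0233,0.0324,0],"grip": 255},{"rot": [0,0,0],"xyz": [-0.0233,0.0324,0],"grip": 255},{"rot": [0,0,0],"xyz": [-0.0233,0.0324,0],"grip": 255},{"rot": [0,0,0],"xyz": [-0.0233,0.0324,0],"grip": 255},{"rot": [0,0,0],"xyz": [-0.0233,0.0324,0],"grip": 255},{"rot": [0,0,0],"xyz": [-0.0233,0.0324,0],"grip": 255}])

```text
clock: 12.3
tool_pos: [0.4631, -0.2534, 0.1766]
eef_rot: [0.99, 0.138, 0.0, -0.001]
contact_force: [-0.4, -0.2, -1.0]
opening: 0.176
finger_force: 20.0
```

```bash
python3 -c "
from h import *
cv2.imwrite('pics/w3.png',sense(3)[:,:,::-1])"
```

```text
mean [  0.463   -0.2539   0.1767  -0.029   -0.0788  -1.0902   0.0136   0.0272
   0.0109 -47.1094 -10.9379  -0.0567]
std [0.0001 0.0002 0.     0.2242 0.1808 0.2377 0.0051 0.0332 0.0118 0.0052
 0.0031 0.0013]
12.45 [ 0.9905  0.1376  0.0001 -0.0002] [ 0.4998  0.6536 -0.1379  1.9219  0.1534  0.5761 -1.0336]
```

Request:
carry_out(plan=[{"rot": [0,0,0],"xyz": [-0.0004,0.0012,0.01],"grip": 255},{"rot": [0,0,0],"xyz": [-0.0004,0.0012,0.03],"grip": 255},{"rot": [0,0,0],"xyz": [-0.0004,0.0012,0.05],"grip": 255},{"rot": [0,0,0],"xyz": [-0.0004,0.0012,0.07],"grip": 255},{"rot": [0,0,0],"xyz": [-0.0004,0.0012,0.08],"grip": 255},{"rot": [0,0,0],"xyz": [-0.0004,0.0012,0.0845],"grip": 255},{"rot": [0,0,0],"xyz": [-0.0004,0.0012,0.0845],"grip": 255},{"rot": [0,0,0],"xyz": [-0.0004,0.0012,0.0845],"grip": 255}])

```text
clock: 13.12
tool_pos: [0.4623, -0.2553, 0.092]
eef_rot: [0.991, 0.137, -0.0, -0.001]
contact_force: [0.7, 3.5, -4.1]
opening: 0.179
finger_force: 20.0
```

```bash
python3 -c "
from h import *
sense(3)"
```

```text
mean [  0.4624  -0.2553   0.0921   0.3663   4.0194  -4.3186   1.1499  -0.1243
  -0.0166 -52.0012  -8.7199  -0.2424]
std [0.     0.     0.     0.2525 0.6378 0.3583 0.1035 0.0224 0.0094 0.2161
 0.0901 0.0041]
13.2667 [ 0.9906  0.137  -0.     -0.0008] [ 0.4773  0.7972 -0.0983  1.9754  0.1879  0.3784 -1.0624]
```

Request:
carry_out(plan=[{"rot": [0,0,0],"xyz": [0,0,0],"grip": 130},{"rot": [0,0,0],"xyz": [0,0,0],"grip": 130},{"rot": [0,0,0],"xyz": [0,0,0],"grip": 130},{"rot": [0,0,0],"xyz": [0,0,0],"grip": 130},{"rot": [0,0,0],"xyz": [0,0,-0.02],"grip": 100},{"rot": [0,0,0],"xyz": [0,0,-0.055],"grip": 100},{"rot": [0,0,0],"xyz": [0,0,-0.09],"grip": 60},{"rot": [0,0,0],"xyz": [0,0,-0.12],"grip": 60}])

```text
clock: 13.93
tool_pos: [0.4623, -0.2573, 0.2144]
eef_rot: [0.991, 0.136, 0.0, 0.001]
contact_force: [0.7, 0.5, -0.3]
opening: 0.731
finger_force: 0.0
```

```bash
python3 -c "
from h import *
r.snapshot('side');r.snapshot('side')
im=sense(2)[:,:,::-1]
cv2.imwrite('pics/w4.png',np.hstack([im[100:400,150:550],r.snapshot('side')[60:360,200:600,::-1]]))"
```

```text
mean [  0.4631  -0.2576   0.2138  -0.651   -0.6927  -0.299   -0.006    0.0386
  -0.0116 -47.3196 -12.9415  -0.0183]
std [0.0006 0.0003 0.0008 0.122  0.1112 0.2912 0.0228 0.0044 0.0304 0.1109
 0.0478 0.0612]
14.1333 [0.9907 0.1361 0.0008 0.0009] [ 0.5154  0.5989 -0.1531  1.8859  0.1409  0.6649 -1.0201]
```

View pics/w4.png

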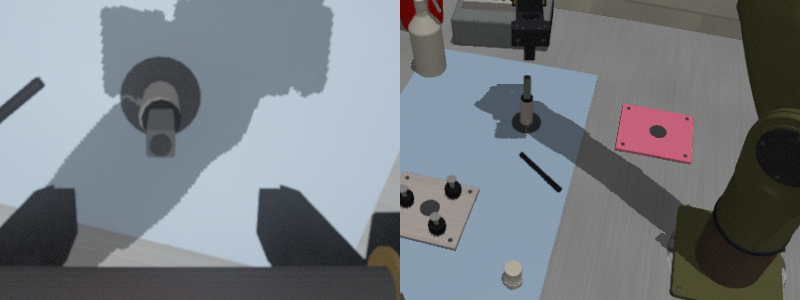

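The probe stands upright and home at wrist crop (160,145). Next I'll go to the high screw, A.

Request:
carry_out(plan=[{"rot": [0,0,0],"xyz": [0.022,-0.031,0],"grip": 60},{"rot": [0,0,0],"xyz": [0.044,-0.062,0],"grip": 60},{"rot": [0,0,0],"xyz": [0.066,-0.093,0.01],"grip": 60},{"rot": [0,0,0],"xyz": [0.088,-0.125,0.03],"grip": 60},{"rot": [0,0,0],"xyz": [0.11,-0.156,0.05],"grip": 60},{"rot": [0,0,0],"xyz": [0.132,-0.187,0.07],"grip": 60},{"rot": [0,0,0],"xyz": [0.154,-0.218,0.08],"grip": 60},{"rot": [0,0,0],"xyz": [0.1552,-0.2197,0.08],"grip": 60}])

```text
clock: 14.85
tool_pos: [0.5523, 0.0071, 0.1283]
eef_rot: [0.99, 0.142, -0.002, -0.003]
contact_force: [0.2, 0.8, 0.5]
opening: 0.767
finger_force: 0.0
```

Request:
carry_out(plan=[{"rot": [0,0,0],"xyz": [0,0,0],"grip": 60},{"rot": [0,0,0],"xyz": [0,0,0],"grip": 60},{"rot": [0,0,0],"xyz": [0,0,0],"grip": 60}])

```text
clock: 15.1
tool_pos: [0.5514, -0.0054, 0.1317]
eef_rot: [0.991, 0.135, -0.001, 0.001]
contact_force: [-0.6, 0.6, 1.1]
opening: 0.764
finger_force: 0.0
```

```bash
python3 -c "
from h import *
im=sense(2)[:,:,::-1]
cv2.imwrite('pics/w5.png',im)
g=cv2.cvtColor(np.ascontiguousarray(im),cv2.COLOR_BGR2GRAY)
for p in [(316,223)]:pass
c=cv2.HoughCircles(cv2.medianBlur(g[:300],3),cv2.HOUGH_GRADIENT,1,30,param1=80,param2=18,minRadius=8,maxRadius=50)
print(c)"
```

```text
mean [  0.5517  -0.0055   0.1322  -0.4362  -0.4589   0.2864  -0.0227   0.0437
   0.0324 -49.32    -9.7201  -0.0755]
std [0.0001 0.0001 0.0001 0.128  0.168  0.2077 0.021  0.007  0.02   0.0543
 0.0083 0.0028]
15.2 [ 0.9909  0.1349 -0.0003  0.0007] [-0.0298  0.7471 -0.0747  1.886   0.1063  0.5129 -1.4777]
[[[260.5 152.5  32.4]
  [278.5  67.5  30.8]
  [167.5 194.5  30.8]
  [316.5 250.5  18.8]]]
```

View pics/w5.png

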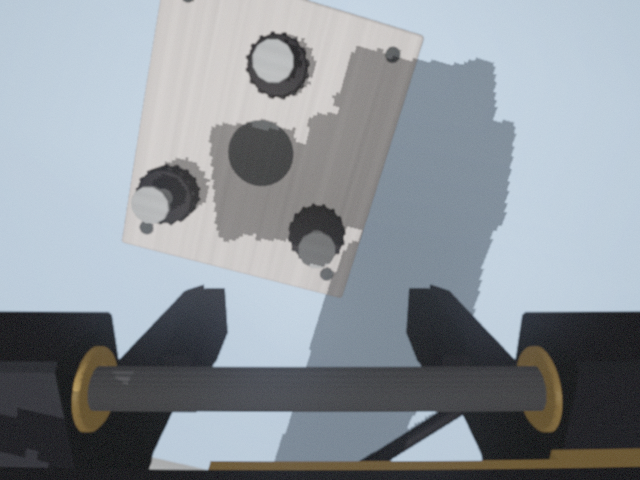

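Disc A is at (316.5,249.5) with its knob near (316,232). The fingers straddle its column.

```bash
python3 -c "
from h import *
print(plane('wrist',(316.5,249.5),.0627),plane('wrist',(316.5,232),.038),plane('wrist',(151,204),.06),plane('wrist',(273,61),.06),plane('wrist',(261,152.5),.012))
s=r.get_state();print(s['tool_pos'],s['eef_rot'])"
```

```text
[ 0.5537 -0.0053  0.0627] [ 0.5561 -0.0047  0.038 ] [0.5538 0.0835 0.06  ] [0.6377 0.0393 0.06  ] [0.5885 0.0393 0.012 ]
[ 0.5518 -0.0055  0.1323] [ 0.9909  0.1349 -0.0003  0.0007]
```

Request:
carry_out(plan=[{"rot": [0,0,0],"xyz": [0.002,0,0.035],"grip": 60},{"rot": [0,0,0],"xyz": [0.002,0,0.07],"grip": 60},{"rot": [0,0,0],"xyz": [0.002,0,0.1],"grip": 60},{"rot": [0,0,0],"xyz": [0.002,0,0.115],"grip": 60},{"rot": [0,0,0],"xyz": [0.002,0,0.115],"grip": 60},{"rot": [0,0,0],"xyz": [0.002,0,0.115],"grip": 120},{"rot": [0,0,0],"xyz": [0.002,0,0.115],"grip": 180},{"rot": [0,0,0],"xyz": [0.002,0,0.115],"grip": 220}], squeeze=30)

```text
clock: 15.87
tool_pos: [0.5554, -0.0031, 0.0188]
eef_rot: [0.991, 0.136, 0.001, 0.0]
contact_force: [0.1, -0.9, 0.2]
opening: 0.559
finger_force: 0.0
```

Request:
carry_out(plan=[{"rot": [0,0,0],"xyz": [0,0,0],"grip": 255},{"rot": [0,0,0],"xyz": [0,0,0],"grip": 255},{"rot": [0,0,0],"xyz": [0,0,0],"grip": 255},{"rot": [0,0,0],"xyz": [0,0,0],"grip": 255},{"rot": [0,0,0],"xyz": [0,0,0],"grip": 255},{"rot": [0,0,0],"xyz": [0,0,0],"grip": 255}])

```text
clock: 16.37
tool_pos: [0.5555, -0.0045, 0.0183]
eef_rot: [0.991, 0.136, 0.001, 0.001]
contact_force: [0.8, -5.1, 5.5]
opening: 0.355
finger_force: 30.0
```

```bash
python3 -c "
from h import *
sense(3)
s=r.get_state();print(s['opening'],s['finger_force'])"
```

```text
mean [  0.5555  -0.0045   0.0183   1.1692  -5.0672   6.438   -1.0052  -0.2147
   0.024  -49.5141  -4.5117  -0.064 ]
std [0.     0.     0.     0.8568 0.1132 0.5985 0.0411 0.0245 0.0075 0.0005
 0.0003 0.0001]
16.5167 [0.9907 0.1357 0.0012 0.0013] [-0.0519  0.9466 -0.0416  1.9129  0.1303  0.2821 -1.4999]
0.3478713087806532 29.99864900484681
```

Request:
carry_out(plan=[{"rot": [0,0,0.08],"xyz": [-0.001,0.001,0],"grip": 255},{"rot": [0,0,0.19],"xyz": [-0.001,0.001,0],"grip": 255},{"rot": [0,0,0.3],"xyz": [-0.001,0.001,0],"grip": 255},{"rot": [0,0,0.41],"xyz": [-0.001,0.001,0],"grip": 255},{"rot": [0,0,0.52],"xyz": [-0.001,0.001,0],"grip": 255},{"rot": [0,0,0.63],"xyz": [-0.001,0.001,0],"grip": 255},{"rot": [0,0,0.74],"xyz": [-0.001,0.001,0],"grip": 255},{"rot": [0,0,0.85],"xyz": [-0.001,0.001,0],"grip": 255}])

```text
clock: 17.18
tool_pos: [0.555, -0.0074, 0.0183]
eef_rot: [0.958, -0.288, 0.002, 0.002]
contact_force: [-0.1, -8.0, 5.9]
opening: 0.352
finger_force: 30.0
```

Request:
carry_out(plan=[{"rot": [0,0,0.11],"xyz": [0,0,0],"grip": 255},{"rot": [0,0,0.22],"xyz": [0,0,0],"grip": 255},{"rot": [0,0,0.33],"xyz": [0,0,0],"grip": 255},{"rot": [0,0,0.44],"xyz": [0,0,0],"grip": 255},{"rot": [0,0,0.55],"xyz": [0,0,0],"grip": 255},{"rot": [0,0,0.66],"xyz": [0,0,0],"grip": 255},{"rot": [0,0,0.77],"xyz": [0,0,0],"grip": 255},{"rot": [0,0,0.85],"xyz": [0,0,0],"grip": 255}])

```text
clock: 17.85
tool_pos: [0.5525, -0.009, 0.0182]
eef_rot: [0.753, -0.658, 0.002, 0.002]
contact_force: [-3.7, -10.5, 10.6]
opening: 0.356
finger_force: 30.0
```

Request:
carry_out(plan=[{"rot": [0,0,0],"xyz": [0,0,0],"grip": 255},{"rot": [0,0,0],"xyz": [0,0,0],"grip": 255}])

```text
clock: 18.02
tool_pos: [0.5525, -0.009, 0.0182]
eef_rot: [0.755, -0.656, 0.002, 0.003]
contact_force: [-3.8, -10.1, 9.6]
opening: 0.352
finger_force: 30.0
```

```bash
python3 -c "
from h import *
cv2.imwrite('pics/w6.png',sense(2)[:,:,::-1])
s=r.get_state();print(s['opening'],s['finger_force'],R.from_quat(s['eef_rot']).as_matrix()[:,0],np.arctan2(*R.from_quat(s['eef_rot']).as_matrix()[[1,0],0]),2*np.arctan2(.1357,.9907))"
```

```text
mean [  0.5525  -0.009    0.0182  -3.6109 -10.0173   9.3791  -1.8858   0.7719
  -0.0912 -49.4875  -7.1797   0.5065]
std [0.     0.     0.     0.1528 0.4281 0.6639 0.0113 0.0047 0.02   0.0091
 0.0007 0.0016]
18.1167 [ 0.7548 -0.6559  0.0021  0.0025] [-0.2098  0.9689  0.2397  1.9277 -0.645   0.3204 -2.4537]
0.3525415801993719 29.99956889078021 [ 0.1396 -0.9902  0.0064] -1.4307570749396448 0.2722534911088596
```

Request:
carry_out(plan=[{"rot": [0,0,0],"xyz": [0,0,0],"grip": 60},{"rot": [0,0,0],"xyz": [0,0,0],"grip": 60},{"rot": [0,0,0],"xyz": [0,0,0],"grip": 60},{"rot": [0,0,0],"xyz": [0,0,0],"grip": 60},{"rot": [0,0,0],"xyz": [0,0,-0.03],"grip": 60},{"rot": [0,0,0],"xyz": [0,0,-0.07],"grip": 60},{"rot": [0,0,0],"xyz": [0,0,-0.11],"grip": 60},{"rot": [0,0,-0.12],"xyz": [0,0,-0.14],"grip": 60}])

```text
clock: 18.78
tool_pos: [0.5539, -0.0031, 0.1595]
eef_rot: [0.795, -0.607, 0.0, -0.0]
contact_force: [0.4, 0.7, 0.2]
opening: 0.765
finger_force: 0.0
```

```bash
python3 -c "
from h import *
im=sense(2)[:,:,::-1]
s=r.get_state();print(R.from_quat(s['eef_rot']).as_matrix()[:,0],s['opening'])"
```

```text
mean [  0.5569  -0.0038   0.163    0.5217  -0.7391   1.6324   0.0796  -0.0862
   0.0019 -42.4948  -8.7629   0.4844]
std [0.0001 0.0002 0.0013 0.328  0.3582 1.5504 0.0342 0.0001 0.0092 6.8584
 1.1708 0.0246]
18.8833 [ 0.7953 -0.6063  0.0037 -0.003 ] [-0.3142  0.7448  0.4093  1.8756 -0.4895  0.6115 -2.4702]
[ 0.2649 -0.9643  0.0022] 0.7636941085839561
```

Request:
carry_out(plan=[{"rot": [0,0,-0.12],"xyz": [0,0,-0.03],"grip": 60},{"rot": [0,0,-0.24],"xyz": [0.02,0.0145,-0.047],"grip": 60},{"rot": [0,0,-0.36],"xyz": [0.04,0.029,-0.047],"grip": 60},{"rot": [0,0,-0.48],"xyz": [0.06,0.043,-0.047],"grip": 60},{"rot": [0,0,-0.6],"xyz": [0.08,0.058,-0.047],"grip": 60},{"rot": [0,0,-0.72],"xyz": [0.1,0.072,-0.047],"grip": 60},{"rot": [0,0,-0.84],"xyz": [0.12,0.087,-0.047],"grip": 60},{"rot": [0,0,-0.96],"xyz": [0.14,0.101,-0.047],"grip": 60}])

```text
clock: 19.55
tool_pos: [0.4918, -0.1654, 0.2032]
eef_rot: [0.986, -0.169, -0.001, -0.001]
contact_force: [-0.1, -0.4, -0.2]
opening: 0.768
finger_force: 0.0
```

```bash
python3 -c "
from h import *
s=r.get_state();M=R.from_quat(s['eef_rot']).as_matrix();t=np.array(s['tool_pos']);print(t,s['q'],M)
th=.2738;T=np.array([[np.cos(th),np.sin(th),0],[np.sin(th),-np.cos(th),0],[0,0,-1]]).T
print('rot',R.from_matrix(M.T@T).as_rotvec(),'xyz',M.T@(np.array([.463,-.2556,.21])-t))"
```

```text
[ 0.4918 -0.1654  0.2032] [ 0.157   0.607   0.1275  1.9307 -0.1281  0.6134 -1.5438] [[ 0.9428 -0.3335 -0.0014]
 [-0.3335 -0.9428  0.0015]
 [-0.0018 -0.0009 -1.    ]]
rot [-0.0014  0.0015 -0.6138] xyz [ 0.0029  0.0947 -0.0068]
```

Request:
carry_out(plan=[{"rot": [0,0,-0.12],"xyz": [0.001,0.03,-0.007],"grip": 60},{"rot": [0,0,-0.24],"xyz": [0.002,0.06,-0.007],"grip": 60},{"rot": [0,0,-0.36],"xyz": [0.003,0.085,-0.007],"grip": 60},{"rot": [0,0,-0.48],"xyz": [0.003,0.0947,-0.007],"grip": 60},{"rot": [0,0,-0.6],"xyz": [0.003,0.0947,-0.007],"grip": 60},{"rot": [0,0,-0.614],"xyz": [0.003,0.0947,-0.007],"grip": 60},{"rot": [0,0,-0.614],"xyz": [0.003,0.0947,-0.007],"grip": 60},{"rot": [0,0,-0.614],"xyz": [0.003,0.0947,-0.007],"grip": 60}])

```text
clock: 20.22
tool_pos: [0.4636, -0.2543, 0.2107]
eef_rot: [0.991, 0.133, -0.0, -0.001]
contact_force: [0.1, -0.2, 0.7]
opening: 0.762
finger_force: 0.0
```

```bash
python3 -c "
from h import *
r.snapshot('side'); sense(3)
s=r.get_state();M=R.from_quat(s['eef_rot']).as_matrix();t=np.array(s['tool_pos']);print(t)
th=.2738;T=np.array([[np.cos(th),np.sin(th),0],[np.sin(th),-np.cos(th),0],[0,0,-1]]).T
print('rot',R.from_matrix(M.T@T).as_rotvec(),'xyz',M.T@(np.array([.463,-.2552,.0925])-t))"
```

```text
mean [  0.4637  -0.2546   0.2111   0.2465   0.2223   0.4279   0.0241   0.0185
  -0.0108 -45.3072 -12.0787  -0.052 ]
std [0.     0.0001 0.0001 0.451  0.1191 0.2629 0.0216 0.0368 0.0045 0.0028
 0.0051 0.0006]
20.4167 [ 0.991   0.1335 -0.0001 -0.0001] [ 0.4591  0.6004 -0.0706  1.8888  0.0653  0.6548 -0.9539]
[ 0.4636 -0.2547  0.2111]
rot [-0.0001  0.0001 -0.0059] xyz [-0.0007  0.0003  0.1186]
```

Request:
carry_out(plan=[{"rot": [0,0,-0.006],"xyz": [-0.0007,0,0.035],"grip": 60},{"rot": [0,0,-0.006],"xyz": [-0.0007,0,0.07],"grip": 60},{"rot": [0,0,-0.006],"xyz": [-0.0007,0,0.1],"grip": 60},{"rot": [0,0,-0.006],"xyz": [-0.0007,0,0.119],"grip": 60},{"rot": [0,0,-0.006],"xyz": [-0.0007,0,0.119],"grip": 130},{"rot": [0,0,-0.006],"xyz": [-0.0007,0,0.119],"grip": 180},{"rot": [0,0,-0.006],"xyz": [-0.0007,0,0.119],"grip": 220},{"rot": [0,0,-0.006],"xyz": [-0.0007,0,0.119],"grip": 255}], squeeze=20)

```text
clock: 21.08
tool_pos: [0.4638, -0.2561, 0.0938]
eef_rot: [0.991, 0.136, 0.001, 0.001]
contact_force: [0.0, -0.1, -0.2]
opening: 0.487
finger_force: 0.0
```

Request:
carry_out(plan=[{"rot": [0,0,0],"xyz": [0,0,0],"grip": 255},{"rot": [0,0,0],"xyz": [0,0,0],"grip": 255},{"rot": [0,0,0],"xyz": [0,0,0],"grip": 255},{"rot": [0,0,0],"xyz": [0,0,0],"grip": 255},{"rot": [0,0,0],"xyz": [0,0,0],"grip": 255},{"rot": [0,0,0],"xyz": [0,0,0],"grip": 255}])

```text
clock: 21.58
tool_pos: [0.4627, -0.2552, 0.0926]
eef_rot: [0.991, 0.137, 0.0, -0.0]
contact_force: [-1.6, 2.1, 5.6]
opening: 0.181
finger_force: 19.9
```

```bash
python3 -c "
from h import *
sense(3);s=r.get_state();print(s['opening'],s['finger_force'])"
```

```text
mean [  0.4627  -0.2552   0.0926  -0.5218   2.0282   5.9443   0.4299   0.1823
   0.0145 -46.6462  -7.4955  -0.5153]
std [0.     0.     0.     0.888  0.4223 0.1432 0.0208 0.0261 0.0105 0.001
 0.0006 0.0001]
21.7333 [ 0.9906  0.1366  0.     -0.0002] [ 0.4464  0.7963 -0.0489  1.9769  0.0957  0.3707 -0.9737]
0.17774720362344978 19.944959026761353
```

Request:
carry_out(plan=[{"rot": [0,0,0],"xyz": [0,0,-0.02],"grip": 255},{"rot": [0,0,0],"xyz": [0,0,-0.055],"grip": 255},{"rot": [0,0,0],"xyz": [0,0,-0.085],"grip": 255},{"rot": [0,0,0],"xyz": [0,0,-0.085],"grip": 255},{"rot": [0,0,0],"xyz": [0.022,-0.032,-0.085],"grip": 255},{"rot": [0,0,0],"xyz": [0.044,-0.063,-0.085],"grip": 255},{"rot": [0,0,0],"xyz": [0.066,-0.095,-0.085],"grip": 255},{"rot": [0,0,0],"xyz": [0.088,-0.126,-0.085],"grip": 255}])

```text
clock: 22.4
tool_pos: [0.5133, -0.1092, 0.1766]
eef_rot: [0.991, 0.136, -0.0, -0.0]
contact_force: [0.7, 0.2, -2.1]
opening: 0.18
finger_force: 19.9
```

Request:
carry_out(plan=[{"rot": [0,0,0],"xyz": [0.022,-0.032,0],"grip": 255},{"rot": [0,0,0],"xyz": [0.044,-0.063,0],"grip": 255},{"rot": [0,0,0],"xyz": [0.066,-0.092,0],"grip": 255},{"rot": [0,0,0],"xyz": [0.066,-0.092,0.015],"grip": 255},{"rot": [0,0,0],"xyz": [0.066,-0.092,0.029],"grip": 255},{"rot": [0,0,0],"xyz": [0.066,-0.092,0.029],"grip": 255},{"rot": [0,0,0],"xyz": [0.066,-0.092,0.029],"grip": 255}])

```text
clock: 22.98
tool_pos: [0.551, -0.0045, 0.1472]
eef_rot: [0.991, 0.136, -0.001, 0.0]
contact_force: [-0.1, -0.0, -1.4]
opening: 0.181
finger_force: 19.9
```

```bash
python3 -c "
from h import *
r.snapshot('side');sense(8)"
```

```text
mean [  0.5523  -0.0046   0.1487  -0.0008  -0.1012  -1.2582   0.0177  -0.0099
  -0.0155 -49.5519 -10.4816  -0.0698]
std [0.0001 0.0002 0.0002 0.4631 0.4728 0.822  0.0346 0.0329 0.024  0.25
 0.0738 0.0085]
23.4333 [0.9907 0.1363 0.0003 0.0001] [-0.0732  0.7213 -0.0043  1.8777  0.0057  0.5419 -1.3787]
```

Request:
carry_out(plan=[{"rot": [0,0,0],"xyz": [0,0,0.004],"grip": 255},{"rot": [0,0,0],"xyz": [0,0,0.008],"grip": 255},{"rot": [0,0,0],"xyz": [0,0,0.0105],"grip": 255},{"rot": [0,0,0],"xyz": [0,0,0.0105],"grip": 255},{"rot": [0,0,0],"xyz": [0,0,0.0105],"grip": 255}])

```text
clock: 23.85
tool_pos: [0.5521, -0.0041, 0.1376]
eef_rot: [0.991, 0.136, 0.0, 0.0]
contact_force: [-0.8, -0.4, 0.2]
opening: 0.181
finger_force: 19.9
```

```bash
python3 -c "
from h import *
r.snapshot('side');sense(18,'side')"
```

```text
mean [  0.5521  -0.0041   0.1378   0.5312   0.0911   0.4567  -0.0042  -0.093
  -0.0067 -49.1822  -9.6208   0.0508]
std [0.     0.     0.     0.2173 0.6104 0.4061 0.0306 0.0339 0.0291 0.028
 0.0532 0.0284]
24.8 [0.9906 0.1365 0.0001 0.    ] [-0.0734  0.7388 -0.0046  1.8847  0.0064  0.518  -1.3793]
```

Request:
carry_out(plan=[{"rot": [0,0,0],"xyz": [0,0,-0.02],"grip": 255},{"rot": [0,0,0],"xyz": [0,0,-0.0395],"grip": 255},{"rot": [0,0,0],"xyz": [-0.022,0.031,-0.0395],"grip": 255},{"rot": [0,0,0],"xyz": [-0.044,0.062,-0.0395],"grip": 255},{"rot": [0,0,0],"xyz": [-0.066,0.093,-0.0395],"grip": 255},{"rot": [0,0,0],"xyz": [-0.088,0.124,-0.0395],"grip": 255},{"rot": [0,0,0],"xyz": [-0.11,0.155,-0.0395],"grip": 255},{"rot": [0,0,0],"xyz": [-0.132,0.186,-0.0395],"grip": 255}])

```text
clock: 25.47
tool_pos: [0.4739, -0.2202, 0.177]
eef_rot: [0.991, 0.137, -0.001, -0.0]
contact_force: [0.4, 0.3, -1.5]
opening: 0.177
finger_force: 19.9
```

Request:
carry_out(plan=[{"rot": [0,0,0],"xyz": [-0.0219,0.0315,0],"grip": 255},{"rot": [0,0,0],"xyz": [-0.0219,0.0315,0],"grip": 255},{"rot": [0,0,0],"xyz": [-0.0219,0.0315,0],"grip": 255},{"rot": [0,0,0],"xyz": [-0.0219,0.0315,0],"grip": 255},{"rot": [0,0,0],"xyz": [-0.0219,0.0315,0],"grip": 255},{"rot": [0,0,0],"xyz": [-0.0219,0.0315,0],"grip": 255}])

```text
clock: 25.97
tool_pos: [0.4634, -0.2531, 0.1771]
eef_rot: [0.99, 0.138, 0.0, -0.0]
contact_force: [0.8, 0.2, -0.2]
opening: 0.181
finger_force: 19.9
```

```bash
python3 -c "
from h import *
sense(3)"
```

```text
mean [  0.4633  -0.2536   0.1772   0.1296  -0.4524  -1.3263  -0.0117   0.024
  -0.0216 -47.0337 -10.9158  -0.0517]
std [0.0001 0.0002 0.     0.5331 0.6084 0.4939 0.0024 0.014  0.0322 0.0036
 0.0032 0.0011]
26.1167 [ 0.9905  0.1375  0.0001 -0.0001] [ 0.457   0.6516 -0.0692  1.9233  0.0773  0.5693 -0.9581]
```

Request:
carry_out(plan=[{"rot": [0,0,0],"xyz": [-0.0004,0.0004,0.01],"grip": 255},{"rot": [0,0,0],"xyz": [-0.0004,0.0004,0.03],"grip": 255},{"rot": [0,0,0],"xyz": [-0.0004,0.0004,0.05],"grip": 255},{"rot": [0,0,0],"xyz": [-0.0004,0.0004,0.07],"grip": 255},{"rot": [0,0,0],"xyz": [-0.0004,0.0004,0.08],"grip": 255},{"rot": [0,0,0],"xyz": [-0.0004,0.0004,0.0842],"grip": 255},{"rot": [0,0,0],"xyz": [-0.0004,0.0004,0.0842],"grip": 255},{"rot": [0,0,0],"xyz": [-0.0004,0.0004,0.0842],"grip": 255}])

```text
clock: 26.78
tool_pos: [0.4624, -0.2549, 0.093]
eef_rot: [0.991, 0.137, -0.0, -0.0]
contact_force: [-0.4, 1.6, -1.5]
opening: 0.176
finger_force: 20.0
```

Request:
carry_out(plan=[{"rot": [0,0,0],"xyz": [0,0,0],"grip": 130},{"rot": [0,0,0],"xyz": [0,0,0],"grip": 130},{"rot": [0,0,0],"xyz": [0,0,0],"grip": 130},{"rot": [0,0,0],"xyz": [0,0,0],"grip": 130},{"rot": [0,0,0],"xyz": [0,0,-0.02],"grip": 100},{"rot": [0,0,0],"xyz": [0,0,-0.055],"grip": 100},{"rot": [0,0,0],"xyz": [0,0,-0.09],"grip": 60},{"rot": [0,0,0],"xyz": [0,0,-0.13],"grip": 60}])

```text
clock: 27.45
tool_pos: [0.4615, -0.2553, 0.2238]
eef_rot: [0.991, 0.136, -0.001, -0.001]
contact_force: [0.8, -0.3, 0.1]
opening: 0.736
finger_force: 0.0
```

```bash
python3 -c "
from h import *
r.snapshot('side');r.snapshot('side')
im=sense(2)[:,:,::-1]; s=r.get_state(); print(s['tool_pos'],R.from_quat(s['eef_rot']).as_matrix())
cv2.imwrite('pics/w7.png',im)
a=cv2.imread('pics/scene0.png');b=r.snapshot('scene')[:,:,::-1]
cv2.imwrite('pics/scene7.png',b);print(np.abs(a.astype(int)-b)[310:385,215:265].mean())"
```

```text
mean [  0.4635  -0.2564   0.2251   0.128    0.1174  -0.5702   0.0086   0.0446
   0.0024 -46.9842 -13.4223  -0.0015]
std [0.0007 0.0003 0.001  0.0764 0.3757 0.4732 0.0385 0.0205 0.0088 0.1069
 0.0461 0.0743]
27.65 [0.9907 0.1363 0.0012 0.0009] [ 0.4665  0.5801 -0.0776  1.8778  0.0679  0.6832 -0.9484]
[ 0.4628 -0.2561  0.2242] [[ 0.9629  0.27    0.0026]
 [ 0.27   -0.9629 -0.0014]
 [ 0.0021  0.0021 -1.    ]]
33.736177777777776
```

Request:
carry_out(plan=[{"rot": [0,0,-0.09],"xyz": [0.016,-0.036,-0.01],"grip": 0},{"rot": [0,0,-0.18],"xyz": [0.032,-0.072,-0.02],"grip": 0},{"rot": [0,0,-0.27],"xyz": [0.048,-0.108,-0.03],"grip": 0},{"rot": [0,0,-0.36],"xyz": [0.064,-0.144,-0.03],"grip": 0},{"rot": [0,0,-0.45],"xyz": [0.08,-0.18,-0.03],"grip": 0},{"rot": [0,0,-0.54],"xyz": [0.097,-0.216,-0.03],"grip": 0},{"rot": [0,0,-0.63],"xyz": [0.113,-0.252,-0.03],"grip": 0},{"rot": [0,0,-0.72],"xyz": [0.13,-0.288,-0.03],"grip": 0}])

```text
clock: 28.37
tool_pos: [0.5084, 0.0584, 0.2513]
eef_rot: [0.878, 0.479, -0.002, -0.001]
contact_force: [1.4, -0.0, -0.4]
opening: 0.999
finger_force: 0.0
```

```bash
cat >> h.py <<'E'
def to(th,p):
    s=r.get_state();M=R.from_quat(s['eef_rot']).as_matrix();t=np.array(s['tool_pos'])
    T=np.array([[np.cos(th),np.sin(th),0],[np.sin(th),-np.cos(th),0],[0,0,-1]]).T
    print(t,s['q'],'rot',R.from_matrix(M.T@T).as_rotvec(),'xyz',M.T@(np.array(p)-t))
E
python3 -c "
from h import *
to(1.526,[.551,.3,.255])"
```

```text
[0.5084 0.0584 0.2513] [-0.033   0.5319 -0.2679  1.8819  0.1964  0.7571 -0.9819] rot [-0.0034  0.0019 -0.5277] xyz [ 0.2261 -0.0951 -0.004 ]
```

Request:
carry_out(plan=[{"rot": [0,0,-0.09],"xyz": [0.037,-0.016,-0.004],"grip": 0},{"rot": [0,0,-0.18],"xyz": [0.074,-0.031,-0.004],"grip": 0},{"rot": [0,0,-0.27],"xyz": [0.111,-0.047,-0.004],"grip": 0},{"rot": [0,0,-0.36],"xyz": [0.148,-0.062,-0.004],"grip": 0},{"rot": [0,0,-0.45],"xyz": [0.185,-0.078,-0.004],"grip": 0},{"rot": [0,0,-0.52],"xyz": [0.218,-0.092,-0.004],"grip": 0},{"rot": [0,0,-0.525],"xyz": [0.218,-0.092,-0.004],"grip": 0},{"rot": [0,0,-0.525],"xyz": [0.218,-0.092,-0.004],"grip": 0}])

```text
clock: 29.03
tool_pos: [0.5499, 0.292, 0.2545]
eef_rot: [0.724, 0.69, -0.002, -0.001]
contact_force: [-0.1, -0.6, 0.0]
opening: 1.002
finger_force: 0.0
```

```bash
python3 -c "
from h import *
r.snapshot('side');r.snapshot('side')
im=sense(2)[:,:,::-1]
cv2.imwrite('pics/w8.png',im)
to(1.526,[.551,.3,.255])"
```

```text
mean [  0.5514   0.2873   0.2559  -0.3624  -0.227    0.2193  -0.0411  -0.095
   0.0073 -51.8659 -15.7127  -0.067 ]
std [0.0001 0.     0.0002 0.3043 0.3463 0.3411 0.0229 0.0293 0.0208 0.0137
 0.0386 0.0091]
29.2333 [ 0.7262  0.6875 -0.0013  0.0005] [-0.3406  0.6841 -0.3904  1.5464  0.2969  0.9727 -0.8754]
[0.5515 0.2873 0.2561] [-0.3406  0.6841 -0.3904  1.5464  0.2969  0.9727 -0.8754] rot [-0.0011  0.0026 -0.01  ] xyz [ 0.0127 -0.0012  0.0011]
```

View pics/w8.png

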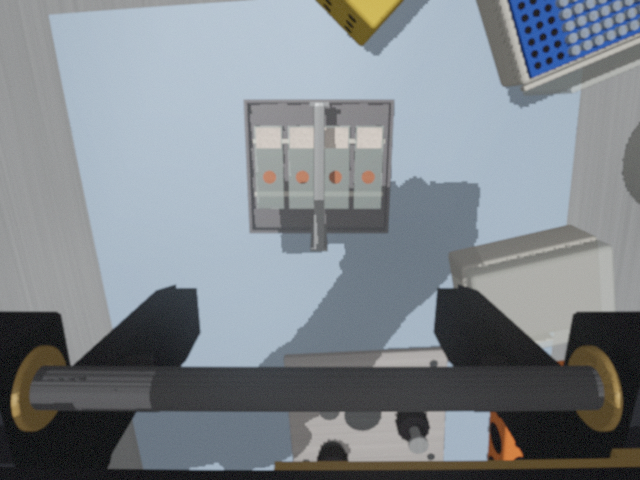

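The tray bar runs vertically at column 320, from about row 104 to row 240. The rim corners are at (246,100), (393,100), (388,232) and (250,232).

```bash
python3 -c "
from h import *
im=cv2.imread('pics/w8.png')
g=cv2.cvtColor(im,cv2.COLOR_BGR2GRAY)
for y in range(106,250,18): print(y,g[y,308:334])
for p in [(320,104),(319.5,238)]: print(plane('wrist',p,.076))
c=[plane('wrist',p,.014) for p in [(246,100),(393,100),(388.5,233),(250,233)]];print(np.array(c),np.mean(c,0))"
```

```text
106 [142 149 145 146 148 149 165 183 190 186 183 180 178 176 174 162 146 143
 146 147 146 127 104 104 119 127]
124 [145 142 143 144 140 143 156 170 172 172 170 164 164 164 163 152 139 129
 111  95  93  98  93  94  99  96]
142 [200 201 204 203 199 180 171 169 171 169 168 165 166 164 160 149 137 135
 138 138 138 138 141 138 139 138]
160 [158 160 160 160 154 150 159 167 168 165 167 164 165 166 162 151 144 150
 159 158 158 156 155 158 155 157]
178 [153 156 157 155 153 147 159 166 167 166 164 162 162 163 159 151 144 149
 156 153 145 120  98  91  94  96]
196 [162 162 161 161 155 152 154 165 167 165 162 159 162 162 157 150 150 153
 161 162 160 159 161 161 159 159]
214 [ 89  86  87  84  83  96 119 124 113 108 104 104 102 103 107 107 114 109
 102  90  82  85  85  86  85  85]
232 [ 96  95  92  91  98 113 145 160 154 124 105 105 102 103 101  99  96  92
  94  93  94  93  91  92  91  88]
[0.5589 0.362  0.076 ]
[0.5532 0.2608 0.076 ]
[[0.4959 0.3693 0.014 ]
 [0.6222 0.3624 0.014 ]
 [0.6173 0.2433 0.014 ]
 [0.4878 0.2504 0.014 ]] [0.5558 0.3063 0.014 ]
```

Request:
carry_out(plan=[{"rot": [0,0,0],"xyz": [0.0188,0.002,0.03],"grip": 60},{"rot": [0,0,0],"xyz": [0.0188,0.002,0.068],"grip": 60},{"rot": [0,0,0],"xyz": [0.0188,0.002,0.106],"grip": 60},{"rot": [0,0,0],"xyz": [0.0188,0.002,0.144],"grip": 60},{"rot": [0,0,0],"xyz": [0.0188,0.002,0.175],"grip": 60},{"rot": [0,0,0],"xyz": [0.0188,0.002,0.195],"grip": 90},{"rot": [0,0,0],"xyz": [0.0188,0.002,0.204],"grip": 120},{"rot": [0,0,0],"xyz": [0.0188,0.002,0.204],"grip": 150}], squeeze=40)

```text
clock: 29.9
tool_pos: [0.5535, 0.3062, 0.051]
eef_rot: [0.726, 0.688, -0.002, 0.0]
contact_force: [0.1, -0.8, -0.1]
opening: 0.563
finger_force: 0.0
```

Request:
carry_out(plan=[{"rot": [0,0,0],"xyz": [0,0,0],"grip": 180},{"rot": [0,0,0],"xyz": [0,0,0],"grip": 180},{"rot": [0,0,0],"xyz": [0,0,0],"grip": 180},{"rot": [0,0,0],"xyz": [0,0,0],"grip": 180}])

```text
clock: 30.23
tool_pos: [0.5554, 0.3088, 0.0546]
eef_rot: [0.725, 0.688, 0.001, 0.0]
contact_force: [-1.2, 0.4, -0.4]
opening: 0.294
finger_force: 0.0
```

```bash
python3 -c "
from h import *
im=sense(2)[:,:,::-1]
cv2.imwrite('pics/w9.png',np.hstack([im[100:400,120:520],r.snapshot('side')[180:480,80:480,::-1]]))
print(r.get_state()['opening']);to(1.517,[.5545,.306,.051])"
```

```text
mean [  0.5551   0.3087   0.0542   0.1838  -0.127   -0.4799  -0.0077  -0.0618
   0.0395 -58.0718 -10.2226  -0.0622]
std [0.0001 0.0001 0.0002 0.0098 0.0038 0.0942 0.0008 0.0552 0.0079 0.0427
 0.0009 0.0001]
30.3333 [0.7253 0.6885 0.0008 0.0002] [-0.4255  0.9564 -0.2858  1.6512  0.4245  0.5942 -1.0034]
0.2959675869233755
[0.5548 0.3086 0.0538] [-0.4256  0.9568 -0.2857  1.6514  0.4244  0.5942 -1.0033] rot [ 0.001  -0.0006  0.0017] xyz [-0.0026 -0.0002  0.0028]
```

View pics/w9.png

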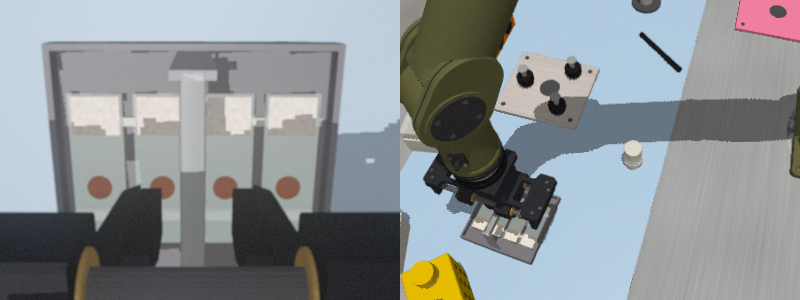

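The bar sits between the two fingers, centred within about 1 mm. I'll close and lift.

Request:
carry_out(plan=[{"rot": [0,0,0],"xyz": [-0.002,0,0.001],"grip": 220},{"rot": [0,0,0],"xyz": [-0.002,0,0.001],"grip": 255},{"rot": [0,0,0],"xyz": [-0.002,0,0.001],"grip": 255},{"rot": [0,0,0],"xyz": [-0.002,0,0.001],"grip": 255},{"rot": [0,0,0],"xyz": [-0.002,0,0.001],"grip": 255},{"rot": [0,0,0],"xyz": [-0.002,0,0.001],"grip": 255},{"rot": [0,0,0],"xyz": [-0.002,0,0.001],"grip": 255}])

```text
clock: 30.97
tool_pos: [0.5541, 0.306, 0.0519]
eef_rot: [0.725, 0.688, -0.0, 0.0]
contact_force: [-0.2, -1.7, 0.1]
opening: 0.082
finger_force: 40.0
```

```bash
python3 -c "
from h import *
sense(3);s=r.get_state();print(s['opening'],s['finger_force'])"
```

```text
mean [  0.5542   0.306    0.0519  -1.1834  -1.1738   0.5522  -0.3311   0.0931
  -0.0359 -57.8672 -10.7885  -0.5466]
std [0.     0.     0.     0.573  0.1219 0.1414 0.044  0.0208 0.025  0.0153
 0.0441 0.0265]
31.1167 [ 0.7253  0.6885 -0.0004  0.0001] [-0.4234  0.9584 -0.2845  1.6556  0.426   0.5903 -1.0027]
0.0835158459612461 39.999614506959915
```

Request:
carry_out(plan=[{"rot": [0,0,0],"xyz": [0,0,-0.005],"grip": 255},{"rot": [0,0,0],"xyz": [0,0,-0.015],"grip": 255},{"rot": [0,0,0],"xyz": [0,0,-0.035],"grip": 255},{"rot": [0,0,0],"xyz": [0,0,-0.055],"grip": 255},{"rot": [0,0,0],"xyz": [0,0,-0.075],"grip": 255},{"rot": [0,0,0],"xyz": [0,0,-0.09],"grip": 255},{"rot": [0,0,0],"xyz": [0,0,-0.1],"grip": 255},{"rot": [0,0,0],"xyz": [0,0,-0.1],"grip": 255}])

```text
clock: 31.78
tool_pos: [0.5556, 0.3075, 0.1547]
eef_rot: [0.725, 0.688, 0.002, 0.0]
contact_force: [0.0, 0.4, -2.6]
opening: 0.085
finger_force: 40.0
```

Request:
carry_out(plan=[{"rot": [0,0,0],"xyz": [-0.01,0.002,0],"grip": 255},{"rot": [0,0,0],"xyz": [-0.03,0.006,0],"grip": 255},{"rot": [0,0,-0.01],"xyz": [-0.055,0.011,0],"grip": 255},{"rot": [0,0,-0.02],"xyz": [-0.08,0.016,0],"grip": 255},{"rot": [0,0,-0.03],"xyz": [-0.105,0.02,0],"grip": 255},{"rot": [0,0,-0.04],"xyz": [-0.13,0.025,0],"grip": 255},{"rot": [0,0,-0.05],"xyz": [-0.155,0.03,0],"grip": 255},{"rot": [0,0,-0.05],"xyz": [-0.18,0.035,0],"grip": 255}])

```text
clock: 32.45
tool_pos: [0.579, 0.1221, 0.1505]
eef_rot: [0.708, 0.706, -0.002, -0.0]
contact_force: [0.9, -0.0, -2.7]
opening: 0.082
finger_force: 40.0
```

Request:
carry_out(plan=[{"rot": [0,0,0],"xyz": [-0.025,0.005,0],"grip": 255},{"rot": [0,0,0],"xyz": [-0.05,0.009,0],"grip": 255},{"rot": [0,0,0],"xyz": [-0.07,0.011,0],"grip": 255},{"rot": [0,0,0],"xyz": [-0.083,0.0115,0],"grip": 255},{"rot": [0,0,0],"xyz": [-0.083,0.0115,0],"grip": 255},{"rot": [0,0,0],"xyz": [-0.083,0.0115,0],"grip": 255},{"rot": [0,0,0],"xyz": [-0.083,0.0115,0],"grip": 255},{"rot": [0,0,0],"xyz": [-0.083,0.0115,0],"grip": 255}])

```text
clock: 33.12
tool_pos: [0.591, 0.0444, 0.152]
eef_rot: [0.707, 0.708, 0.001, -0.001]
contact_force: [0.8, 0.2, -3.1]
opening: 0.082
finger_force: 40.0
```

```bash
python3 -c "
from h import *
im=sense(3)[:,:,::-1]
cv2.imwrite('pics/w10.png',im)
cv2.imwrite('pics/sc10.png',r.snapshot('scene')[:,:,::-1])
print(r.get_state()['opening'],r.get_state()['eef_rot']);to(1.5708,[.591,.0398,.1119])
for p in [(320,104)]:pass"
```

```text
mean [  0.5911   0.0437   0.1521   0.2023   0.0721  -3.7669  -0.0593  -0.0941
   0.0145 -54.1812 -12.37    -0.0302]
std [0.0001 0.0003 0.     0.6623 0.1327 0.2183 0.029  0.0243 0.0297 0.0242
 0.0079 0.0044]
33.2667 [ 0.707   0.7072  0.0003 -0.0002] [ 0.0776  0.7814 -0.4011  1.7389  0.4343  0.7101 -0.5528]
0.08202978276160351 [ 0.7072  0.707   0.0002 -0.0001]
[0.5912 0.043  0.1521] [ 0.078   0.7814 -0.4008  1.7389  0.4344  0.7102 -0.5527] rot [ 0.0001 -0.0004 -0.0003] xyz [-0.0032 -0.0002  0.0402]
```

```bash
python3 -c "
from h import *
P=dict(tool_pos=[.5548,.3086,.0538],eef_rot=[.7253,.6885,.0008,.0002])
for p in [(163,143),(463,143),(313,143)]: print(plane('wrist',p,.014,P))
g=cv2.cvtColor(cv2.imread('pics/w10.png'),cv2.COLOR_BGR2GRAY)
for c in (230,400): print(g[100:200:2,c])
print(plane('wrist',(313,143),.114))"
```

```text
[0.4938 0.3702 0.014 ]
[0.6207 0.3635 0.014 ]
[0.5572 0.3667 0.014 ]
[212 211 213 213 214 209 192 203 210 212 213 213 215 217 218 216 216 203
 137 163 162 160 133 147 155 157 156 159 157 155 158 158 158 157 157 159
 156 156 158 156 156 158 158 128 161 185 213 222 224 226]
[207 207 208 209 207 201 188 204 202 205 206 206 208 210 210 208 207 195
 125 150 154 151 121 113 148 151 150 149 150 148 148 151 150 149 150 150
 152 151 149 150 149 150 151 121 150 179 219 222 219 218]
[0.5906 0.1013 0.114 ]
```

Request:
carry_out(plan=[{"rot": [0,0,0],"xyz": [-0.004,0,0.006],"grip": 255},{"rot": [0,0,0],"xyz": [-0.004,0,0.014],"grip": 255},{"rot": [0,0,0],"xyz": [-0.004,0,0.022],"grip": 255},{"rot": [0,0,0],"xyz": [-0.004,0,0.029],"grip": 255},{"rot": [0,0,0],"xyz": [-0.004,0,0.034],"grip": 255},{"rot": [0,0,0],"xyz": [-0.004,0,0.037],"grip": 255},{"rot": [0,0,0],"xyz": [-0.004,0,0.037],"grip": 255},{"rot": [0,0,0],"xyz": [-0.004,0,0.037],"grip": 255}])

```text
clock: 33.98
tool_pos: [0.5913, 0.0379, 0.1148]
eef_rot: [0.708, 0.706, -0.0, -0.0]
contact_force: [-0.1, -0.2, -3.0]
opening: 0.085
finger_force: 40.0
```

```bash
python3 -c "
from h import *
sense(4);to(1.5708,[.591,.0388,.1117])"
```

```text
mean [  0.5916   0.0379   0.1153  -0.2896  -0.2972  -3.1914  -0.0437  -0.0857
  -0.0183 -54.9693 -11.0225  -0.0254]
std [0.     0.     0.0001 0.3214 0.5629 0.4797 0.038  0.0186 0.0208 0.109
 0.0453 0.0053]
34.1833 [0.7078 0.7064 0.0003 0.0003] [ 0.0685  0.8323 -0.3699  1.7622  0.4681  0.6345 -0.5753]
[0.5916 0.0379 0.1154] [ 0.0685  0.8323 -0.3699  1.7622  0.4681  0.6345 -0.5753] rot [ 0.0008 -0.0001 -0.002 ] xyz [ 0.0009 -0.0006  0.0037]
```

Request:
carry_out(plan=[{"rot": [0,0,0],"xyz": [0.001,0,0.001],"grip": 255},{"rot": [0,0,0],"xyz": [0.001,0,0.0018],"grip": 255},{"rot": [0,0,0],"xyz": [0.001,0,0.0024],"grip": 255},{"rot": [0,0,0],"xyz": [0.001,0,0.003],"grip": 255},{"rot": [0,0,0],"xyz": [0.001,0,0.0036],"grip": 255},{"rot": [0,0,0],"xyz": [0.001,0,0.0036],"grip": 255},{"rot": [0,0,0],"xyz": [0.001,0,0.0036],"grip": 255},{"rot": [0,0,0],"xyz": [0.001,0,0.0036],"grip": 255}])

```text
clock: 34.85
tool_pos: [0.5915, 0.039, 0.1118]
eef_rot: [0.708, 0.706, 0.0, 0.0]
contact_force: [-0.5, 0.4, 2.1]
opening: 0.082
finger_force: 40.0
```

```bash
python3 -c "
from h import *
sense(5)"
```

```text
mean [  0.5915   0.039    0.1117  -0.7866  -0.0675   2.5453   0.0049   0.0434
   0.0107 -52.1665 -10.3188  -0.1785]
std [0.     0.     0.     0.2061 0.5539 0.3959 0.0151 0.0421 0.0265 0.2731
 0.0671 0.0061]
35.1 [0.7078 0.7064 0.0003 0.0002] [ 0.0648  0.8375 -0.3666  1.7639  0.4709  0.6274 -0.5795]
```

Request:
carry_out(plan=[{"rot": [0,0,0],"xyz": [0,0,0],"grip": 220},{"rot": [0,0,0],"xyz": [0,0,0],"grip": 200},{"rot": [0,0,0],"xyz": [0,0,0],"grip": 180},{"rot": [0,0,0],"xyz": [0,0,0],"grip": 150},{"rot": [0,0,0],"xyz": [0,0,0],"grip": 120},{"rot": [0,0,0],"xyz": [0,0,-0.01],"grip": 120},{"rot": [0,0,0],"xyz": [0,0,-0.03],"grip": 120},{"rot": [0,0,0],"xyz": [0,0,-0.06],"grip": 120}])

```text
clock: 35.77
tool_pos: [0.5896, 0.0384, 0.1706]
eef_rot: [0.708, 0.707, -0.002, -0.001]
contact_force: [1.1, 0.1, -0.4]
opening: 0.525
finger_force: 0.0
```

Request:
carry_out(plan=[{"rot": [0,0,0],"xyz": [0,0,-0.04],"grip": 60},{"rot": [0,0,0],"xyz": [-0.02,0,-0.08],"grip": 60},{"rot": [0,0,0],"xyz": [-0.03,0,-0.1],"grip": 60},{"rot": [0,0,0],"xyz": [-0.03,0,-0.1],"grip": 60},{"rot": [0,0,0],"xyz": [-0.03,0,-0.1],"grip": 60},{"rot": [0,0,0],"xyz": [-0.03,0,-0.1],"grip": 60}])

```text
clock: 36.27
tool_pos: [0.5905, 0.0092, 0.271]
eef_rot: [0.708, 0.707, -0.0, -0.0]
contact_force: [-0.1, 0.4, -0.2]
opening: 0.763
finger_force: 0.0
```

```bash
python3 -c "
from h import *
im=sense(2)[:,:,::-1]
cv2.imwrite('pics/w11.png',im); cv2.imwrite('pics/s11.png',r.snapshot('side')[:,:,::-1])
hsv=cv2.cvtColor(np.ascontiguousarray(im),cv2.COLOR_BGR2HSV)
g=cv2.cvtColor(np.ascontiguousarray(im),cv2.COLOR_BGR2GRAY)
# bench mat (blue) complement -> tray blob; orange dots on slides
m=cv2.inRange(hsv,(3,110,60),(18,255,220))
n,l,st,c=cv2.connectedComponentsWithStats(m)
for i in range(1,n):
    if 30<st[i,4]<1500: print(c[i],st[i,4],plane('wrist',c[i],.066))
"
```

```text
mean [  0.5902   0.0095   0.2702   0.0078   0.5027  -0.1367  -0.0437  -0.0627
  -0.0013 -50.0043 -15.642   -0.0104]
std [0.     0.     0.0002 0.2134 0.1633 0.0612 0.0058 0.0243 0.0229 0.1554
 0.0829 0.0025]
36.3667 [ 0.7073  0.7069 -0.001  -0.0011] [ 0.1813  0.6366 -0.4795  1.6245  0.3386  0.9672 -0.4134]
[523.7519 125.4961] 129 [0.7546 0.0694 0.066 ]
[548.8062 125.0233] 129 [0.7746 0.0699 0.066 ]
[572.9197 124.5474] 137 [0.7939 0.0704 0.066 ]
[499.2  125.96] 125 [0.735  0.0689 0.066 ]
[496.879  153.5081] 124 [0.7356 0.0474 0.066 ]
[521.0787 152.8661] 127 [0.7552 0.048  0.066 ]
[545.1278 152.7669] 133 [0.7747 0.0482 0.066 ]
[565.4032 152.1935] 62 [0.7912 0.0487 0.066 ]
[570.0262 219.5131] 191 [ 0.8041 -0.0073  0.066 ]
[300.0857 171.7714] 35 [0.5773 0.0325 0.066 ]
[338.5968 173.129 ] 62 [0.6085 0.0314 0.066 ]
[374.3627 173.1078] 102 [0.6375 0.0314 0.066 ]
[538.6724 179.4655] 58 [0.7725 0.0265 0.066 ]
[565.2937 178.3636] 143 [0.7945 0.0275 0.066 ]
[494.2683 180.5528] 123 [0.7359 0.0255 0.066 ]
[518.5085 179.6271] 118 [0.7558 0.0263 0.066 ]
[562.7302 204.4841] 126 [0.7958 0.0056 0.066 ]
[515.6167 205.4167] 120 [0.7562 0.0048 0.066 ]
[539.1575 205.1102] 127 [0.776  0.0051 0.066 ]
[512.8065 230.7258] 124 [ 0.7566 -0.0171  0.066 ]
[536.0678 230.1017] 118 [ 0.7764 -0.0165  0.066 ]
[559.2712 229.5169] 118 [ 0.7963 -0.016   0.066 ]
[533.1603 254.1985] 131 [ 0.777  -0.0381  0.066 ]
[510.1969 254.9921] 127 [ 0.7571 -0.0388  0.066 ]
[513.0115 276.7586] 261 [ 0.7621 -0.0589  0.066 ]
[552.4597 277.0081] 124 [ 0.7971 -0.0592  0.066 ]
[527.5197 300.0945] 127 [ 0.7781 -0.0812  0.066 ]
[549.1491 299.8596] 114 [ 0.7975 -0.081   0.066 ]
[482.9583 301.2417] 120 [ 0.7383 -0.0822  0.066 ]
[505.4496 300.9457] 129 [ 0.7584 -0.0819  0.066 ]
[527.1429 353.0238] 42 [ 0.7853 -0.1346  0.066 ]
```

```bash
python3 -c "
from h import *
r0={n:cv2.imread(f'pics/{n}0.png') for n in('scene','side')}
for n,(x,y,w,h) in dict(scene=(218,310,45,75),side=(308,128,38,70)).items():
    b=np.ascontiguousarray(r.snapshot(n)[:,:,::-1])
    t=r0[n][y:y+h//2,x:x+w]; m=cv2.matchTemplate(b[y-15:y+h+15,x-15:x+w+15],t,cv2.TM_CCOEFF_NORMED); print(n,cv2.minMaxLoc(m)[1::2])
"
```

```text
scene (0.6948066353797913, (14, 16))
side (0.9802346229553223, (15, 15))
```

```bash
python3 -c "
from h import *
print(r.finish_job())"
```

```text
the job is handed in; nothing more can be done
None
```

I handed the job in at about 36 s; no pass/fail verdict came back. The high screw (about 2.7 mm too high) is turned down and re-probed level within about 0.3 mm, the probe is back upright in its holder, and the tray was set gently on the three screws, centred within about 2 mm by camera; its final tilt was not measured.

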